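# Clear the bench into the case tray and shut its dust cover

### The job

Clear the loose work in front of you into the three-bay case tray. Squeeze the red latch tab against the thumb block and keep it squeezed while you slide the dust cover fully open, stand the small models without base plates (grey, peach) and the orange bite in the blue-lined bay, teeth up as they lie now, then slide the cover fully shut over them the same way and let the tab spring out so that it is locked; lay the brushes (black, light blue) in the green-lined bay and put the small boxes (blue box, ochre carton, clear bur box) in the yellow-lined bay. Not every model and box is there each time; leave everything else on the bench where it is.

Things in the scene. Friction and masses are not known exactly. Their poses are not given: they have to be found in the camera images.
- bay_models (a point): Fixed grey case tray, 208 (x) by 296 mm (y), three open bays side by side, walls 4 mm thick, 34 mm above the bay floors, wall tops 69 mm (front rail 82 mm) and floors 35 mm above the table. This point: centre of the floor of the LEFT, blue-lined bay for models, 200 (x) by 140 mm (y) inside, which the cover shuts. x runs away from the robot across the tray, y to the left along it, z up.
- bay_brushes (a point): Centre of the floor of the MIDDLE, green-lined bay for brushes, 200 mm (x) by 70 mm (y) inside, in the same tray (109 mm to the -y side of bay_models), same axes. The dust cover lies over it when it is open.
- bay_boxes (a point): Centre of the floor of the RIGHT, yellow-lined bay for small boxes, 200 mm (x) by 70 mm (y) inside (183 mm to the -y side of bay_models), same axes. The dust cover lies over it when it is open.
- cover (a joint): Slide of the clear, blue-edged dust cover (204 by 150 mm, underside 71 mm, top 76 mm above the table) along the tray: 0 m = shut over the model bay, 0.144 m = fully open against its stop (model bay free, cover over the other two bays); it grows along the tray's -y. Takes 1 to 2 N when unlatched.
- latch_tab (a joint): Red sprung latch tab: 0 m = squeezed in, 0.009 m = sprung out, pawl in a notch of the front rail (cover locked). Notches every 18 mm from cover 0 to 0.144, with 2 mm play either way. Resting on a tooth it reads about 0.0035; below 0.003 the pawl is clear. It takes 7 N (out) to 10 N (in); let go, it springs out into the next notch it meets.
- cover_grip (a point): Grip of the dust cover, moving with it: point between red latch tab (-x side, towards robot) and fixed blue thumb block (+x side), 101 mm above the table. Both upright, 28 to 34 mm wide along y, reaching from 84 to 114 mm above the table. Block's outer face is at x +13.5 mm, the tab's at -22.5 mm sprung out, -13.5 squeezed in. Squeeze them together along x from above. Axes as the tray's.
- grey_model_mid (a point): Small grey plaster dental model, horseshoe, 48 mm (x) by 64 mm (y), 27 mm high, no base plate. The point is its centre, half-way up; z up, the open end of the horseshoe at +x. Grasp it from above across its two arms (along its y), best 8 mm to the +x side of the centre, where the arms are full height. May be absent.
- peach_model_mid (a point): Small peach-coloured plaster dental model, horseshoe, 47 mm (x) by 64 mm (y), 24 mm high, no base plate. The point is its centre, half-way up; z up, the open end of the horseshoe at +x. Grasp it from above across its two arms (along its y), best 8 mm to the +x side of the centre, where the arms are full height. May be absent.
- orange_bite_mid (a point): Orange bite registration, horseshoe, 28 mm (x) by 58 mm (y), 19 mm high. The point is its centre, half-way up; z up, the open end of the horseshoe at +x. Grasp it from above across its two arms (along its y), best 5 mm to the +x side of the centre, where the arms are full height. May be absent.
- blue_box_mid (a point): Small light-blue lidded box (lid fixed), 33 mm (x) by 40 mm (y), 26 mm high; the point is its centre, z up. May be absent.
- ochre_carton_mid (a point): Ochre cardboard carton, 36 mm (x) by 52 mm (y), 26 mm high; the point is its centre, z up. May be absent.
- clear_box_mid (a point): Flat whitish bur box with closed clear lid, 42 mm (x) by 60 mm (y), 19 mm high; the point is its centre, z up. May be absent.
- black_brush_mid (a point): Black-handled brush lying flat, 121 mm long (along y), 8 mm thick; the point is its middle.
- blue_brush_mid (a point): Light-blue-handled brush lying flat, 146 mm long (along y), 7 mm thick; the point is its middle.
- tooth_strip: Bystander: black carrier with a row of teeth, 17 by 56 mm, 18 mm high, loose; origin under its centre.
- red_tray: Bystander: dark red bite tray, 49 by 67 mm, 10 mm high, loose; origin under its centre.
- dropper: Bystander: dropper bottle, 35 mm across, 100 mm high, loose, standing; origin under its centre.

How it is judged:
On the way, in this order (a step that is already met when the one before it is completed fails the run):
1. the dust cover is slid fully open (value of joint cover above 0.136 m), for 0.2 s.
2. the models and the bite that are there stand in the blue-lined bay (x of grey_model_mid in the frame of bay_models between -0.095 and 0.095 m and y of grey_model_mid in the frame of bay_models between -0.068 and 0.068 m and z of each of grey_model_mid, peach_model_mid, orange_bite_mid in the frame of bay_models below 0.022 m and angle between each of grey_model_mid, peach_model_mid, orange_bite_mid's own z axis and vertical below 0.25 rad and x of peach_model_mid in the frame of bay_models between -0.095 and 0.095 m and y of peach_model_mid in the frame of bay_models between -0.068 and 0.068 m and x of orange_bite_mid in the frame of bay_models between -0.095 and 0.095 m and y of orange_bite_mid in the frame of bay_models between -0.068 and 0.068 m), for 0.2 s.
At the end, for the whole second after the job is handed in: The cover is shut (joint cover under 6 mm) with its latch tab sprung out (over 7 mm); every model and bite that is there lies within the blue-lined bay, upright within 0.25 rad, on its floor; every brush within the green-lined bay and every box within the yellow-lined bay, on the floor (all of step 2 and value of joint cover below 0.006 m and value of joint latch_tab above 0.007 m and x of blue_box_mid in the frame of bay_boxes between -0.095 and 0.095 m and y of blue_box_mid in the frame of bay_boxes between -0.034 and 0.034 m and z of each of blue_box_mid, ochre_carton_mid, clear_box_mid in the frame of bay_boxes below 0.03 m and x of ochre_carton_mid in the frame of bay_boxes between -0.095 and 0.095 m and y of ochre_carton_mid in the frame of bay_boxes between -0.034 and 0.034 m and x of clear_box_mid in the frame of bay_boxes between -0.095 and 0.095 m and y of clear_box_mid in the frame of bay_boxes between -0.034 and 0.034 m and x of black_brush_mid in the frame of bay_brushes between -0.095 and 0.095 m and y of black_brush_mid in the frame of bay_brushes between -0.034 and 0.034 m and z of each of black_brush_mid, blue_brush_mid in the frame of bay_brushes below 0.022 m and x of blue_brush_mid in the frame of bay_brushes between -0.095 and 0.095 m and y of blue_brush_mid in the frame of bay_brushes between -0.034 and 0.034 m); the robot touches nothing.
It fails at once if a bystander (tooth strip, red bite tray, dropper bottle) is pushed more than 4 cm or the bottle is knocked over (distance of any of tooth_strip, red_tray, dropper from where it was at the start of the episode above 0.04 m or angle between dropper's own z axis and vertical above 0.6 rad).
Of grey_model, peach_model, orange_bite only 2 to 3 are there at a start; the rules pass over those that are not, and their reading is None.
Of blue_box, ochre_carton, clear_box only 1 to 3 are there at a start; the rules pass over those that are not, and their reading is None.
At some moment in a run one of grey_model, peach_model, orange_bite, blue_box, ochre_carton, clear_box, black_brush, blue_brush may be knocked a few centimetres aside while the robot is not near it.
It also fails if it takes over 210 s, if anything falls off the work surface, if the arm or the gripper's body presses on something with over 40 N, if the wrist force passes 120 N, or if a joint passes its speed limit or range.

### The arm

A 6-joint arm with a two-finger parallel gripper is mounted at the origin on a cart in front of the work surface, level with it; the furniture and walls round the work are solid. World frame = base frame: x ahead of the robot, y to its left, z up, the work surface at z = 0. Lengths are in m, angles in rad, forces in N, time in s.
With the tool pointing down it reaches from about 0.425 to 1.125 m from the base axis. Payload 14.9 kg.
Tool frame: the origin (TCP) lies at the very end of the fingers, on their centre line; the grasp point (between the pads) lies 19 mm behind it; z points along the fingers, y is the line along which they close (so a half turn about z gives the same grasp; the last joint's range is limited). The gripper opens to 91 mm and grips with 3 to 60 N. Pads are 32 mm wide; open, the fingers measure 118 mm over their backs; the gripper's body (76 mm by 178 mm) begins 60 mm behind the grasp point.
Start: joints at [-1.177, 0.379, 1.734, -0, 1.028, -0.033], TCP at [0.29, -0.637, 0.214] pointing down, gripper open.
Joint ranges: [-2.77, 2.77], [-0.74, 2.19], [0, 2.66], [-1.06, 4.2], [0.31, 2.87], [-3.08, 3.08]. Speed limits (rad/s): [1.89, 1.89, 2.39, 3.14, 3.14, 3.14].

### API

Orientations are given as a unit quaternion [w, x, y, z].
In Python, from rig import status, imaging, job gives the robot as it stands.
- The arm moves only by the tool servo_tool, never from a script. Its argument "deltas" is a list of rows, each a list of 7 numbers: the turn, a rotation vector about the tool's x, y, z in degrees, then the shift along the tool's x, y, z in cm, then the opening, from 0 (shut) to 1 (fully open). A call has 1 to 10 rows; each row is the pose to reach, as a shift and turn from the pose commanded when the call began, along the tool's axes at that moment; what a row does not reach only later rows make up. A row lasts 1/10 s, in which the tool goes at most 50 mm and 8.59 degrees, less where a joint would pass 70% of its speed; a pose out of reach is approached as far as the arm can. A call with a gripper value outside its range is refused whole. The fingers move at their own pace and stop on an object; "newtons" is the grip in N (left out, the last holds). Time passes only in rows, so rows that repeat a pose let the fingers close. It gives the time, the measured TCP pose, the force, the opening and the grip force at its end, in the units of the state.
- status.observe(): the state, without advancing time (a new reading comes with each control period).
- imaging.snapshot(name): name is "side" or "top"; returns a dict with "frame" (480x640x3 uint8, red, green, blue), "mtx" (3x3 intrinsics, pixels), "extrinsics" (4x4, takes a point from world to camera coordinates). Camera axes: x right, y down, z forward; pixel columns grow to the right and rows downward; lengths in m; the calibration is good to about 2 mm. A picture is of the moment at which its call begins. There is no depth.
- job.hand_in(): hands the job in; it is judged then, once.
Trained networks look in a picture, given as the dict that the camera call returned (one of the last four; its "shot" number tells which), for a name from the list of things; names that differ only in an ending like _2 or _b are one class to them, and where a whole thing is asked for, a point or a joint stands for the part that bears it (a point fixed in the world has none). Each returns a list of dicts, best first, with "confidence" (0 to 1); they miss things now and then, are a little off and sometimes report something else, mostly with a low value. They report only what shows in the picture. A call takes as long as a camera call.
- imaging.spot_in(picture, thing): "bbox" ([left, top, width, height] in pixels, round what is visible of it).
- imaging.regions_of(picture, thing): "pixels" (480x640 bool, what is visible of it) and "bbox" ([left, top, width, height] in pixels, round what is visible of it).
The state is a dict: "t": time; "joint_positions": joint angles; "joint_velocities": joint speeds; "joint_torque": joint torques, N m; "tool_pos": TCP position; "orientation": TCP orientation; "contact_force": force on the tool from outside, world axes, zero at the start; "wrist_torque": the same for the moment, N m; "opening": finger opening in m; "grasp_force": force on a finger pad.
Only numpy, scipy, OpenCV 4.12 (cv2) and the standard library are available. Lean on these libraries where they do the work, as an engineer would, in place of code of your own. Each camera call takes 0.05 s, during which the arm holds its last target. There are 200 camera calls.

## Working session

There is one attempt and no reset: what is moved stays moved. The work goes in short steps, Python scripts to look and compute and a tool call to move; the robot and the scene stay as the last step left them, time stands still between calls to the robot, and variables do not carry over. Pictures are saved under pics/ and viewed, at most 14 in all, crops included, and the job is handed in when it is done.

Besides the shell and the picture viewer there is one more tool, called as a command line: name --pt "numbers of a row" for each row, then --argument value for the rest. servo_tool: Moves the arm, as the interface text tells. Its arguments: {"type":"object","properties":{"deltas":{"type":"array","items":{"type":"array","items":{"type":"number"}}},"newtons":{"type":"number"}},"required":["deltas"]}

```bash
ls; mkdir -p pics; cat > h.py <<'E'
import numpy as np, cv2
from rig import status, imaging, job
def save(p,n): cv2.imwrite('pics/'+n,cv2.cvtColor(p['frame'],cv2.COLOR_RGB2BGR))
def ray(p,u,v,z):
    E=np.array(p['extrinsics']);R=E[:3,:3];t=E[:3,3]
    d=R.T@np.linalg.solve(np.array(p['mtx']),[u,v,1.]);c=-R.T@t
    return c+d*(z-c[2])/d[2]
def proj(p,X):
    E=np.array(p['extrinsics']);q=np.array(p['mtx'])@(E[:3,:3]@np.array(X)+E[:3,3]);return q[:2]/q[2]
E
python3 - <<'E'
from h import *
print(status.observe())
for n in ('top','side'):
    p=imaging.snapshot(n);save(p,n+'0.png');E=np.array(p['extrinsics']);print(n,-E[:3,:3].T@E[:3,3],E[:3,:3],p['mtx'])
E
```

```text
pics
{'t': 0.0, 'joint_positions': array([-1.17729707e+00,  3.79418284e-01,  1.73477132e+00, -2.37213283e-05,
        1.02853974e+00, -3.33053651e-02]), 'joint_velocities': array([-6.86241643e-04,  5.30480379e-04,  8.40202440e-04, -1.47974694e-04,
       -9.30387754e-04,  7.63983076e-05]), 'joint_torque': array([-1.25541985e-03, -7.63732553e+01, -4.34364152e+01,  6.50240877e-02,
        4.24715260e-02, -1.11943502e-04]), 'tool_pos': array([ 0.28960635, -0.63683803,  0.21328616]), 'orientation': array([-5.57332043e-04,  9.77314555e-01,  2.11792205e-01, -1.11795954e-04]), 'contact_force': array([-0.33184009, -0.19670646, -0.44943046]), 'wrist_torque': array([ 0.01332226, -0.06620025, -0.02942124]), 'grasp_force': 0.0, 'opening': 0.09118104225588793}
top [0.53427192 0.02171784 1.42797313] [[ 0.00689184 -0.9996894  -0.02394998]
 [-0.99853669 -0.00559527 -0.05378827]
 [ 0.05363756  0.02428563 -0.99826511]] [[547.67406752   0.         313.18384084]
 [  0.         547.67406752 237.4948957 ]
 [  0.           0.           1.        ]]
side [0.40982254 1.08474338 0.69480682] [[-0.98260168 -0.18569686  0.00325888]
 [-0.09270727  0.47519844 -0.87498103]
 [ 0.16093261 -0.86005995 -0.48414624]] [[496.31787862   0.         311.71305958]
 [  0.         496.31787862 243.63002414]
 [  0.           0.           1.        ]]
```

View pics/top0.png

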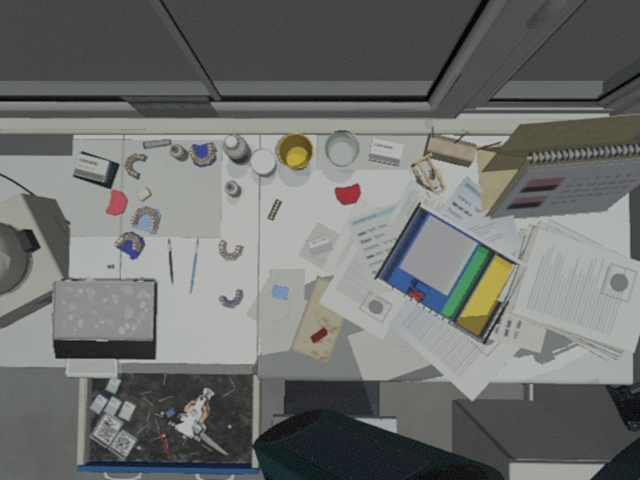

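View pics/side0.png

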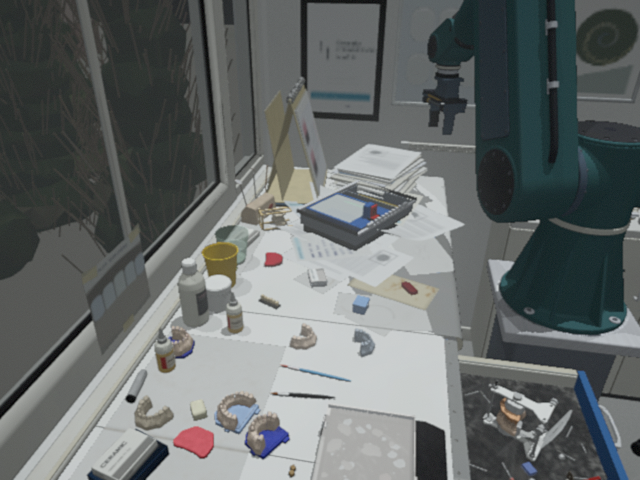

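```bash
cat >> h.py <<'E'
H=dict(grey_model_mid=27,peach_model_mid=24,orange_bite_mid=19,blue_box_mid=26,ochre_carton_mid=26,clear_box_mid=19,black_brush_mid=8,blue_brush_mid=7,cover_grip=228,tooth_strip=18,red_tray=10,dropper=200)
def look(p,names=H,zoff=0.):
    out={}
    for n in names:
        r=imaging.regions_of(p,n)[:2]
        for k in r:
            if k['confidence']<.3: continue
            ys,xs=np.nonzero(k['pixels'])
            P=np.array([ray(p,u,v,H[n]/2000*1.+zoff)[:2] for u,v in zip(xs,ys)][::max(1,len(xs)//800)]).astype(np.float32)
            (c,s,a)=cv2.minAreaRect(P)
            print(n,round(k['confidence'],2),k['bbox'],len(xs),'c',np.round(c,3),'s',np.round(s,3),'a',round(a,1),'mean',P.mean(0).round(3))
            out.setdefault(n,(c,s,a,P))
    return out
E
python3 - <<'E'
from h import *
p=imaging.snapshot('top');look(p)
E
```

```text
grey_model_mid 0.68 [218.5, 289.6, 27.3, 20.1] 223 c [0.447 0.263] s [0.034 0.064] a 20.9 mean [0.447 0.263]
peach_model_mid 0.6 [221.2, 242.4, 23.3, 17.2] 219 c [0.572 0.273] s [0.059 0.04 ] a 74.0 mean [0.572 0.274]
orange_bite_mid 0.34 [389.0, 214.0, 91.1, 100.6] 5096 c [ 0.55  -0.256] s [0.156 0.214] a 60.6 mean [ 0.549 -0.257]
blue_box_mid 0.56 [270.4, 285.8, 17.7, 11.4] 180 c [0.468 0.144] s [0.04  0.032] a 76.5 mean [0.468 0.143]
clear_box_mid 0.93 [307.3, 231.2, 26.5, 23.6] 353 c [0.59 0.04] s [0.043 0.057] a 18.8 mean [0.59 0.04]
cover_grip 0.84 [388.3, 215.0, 89.6, 98.0] 5097 c [ 0.548 -0.236] s [0.146 0.197] a 59.3 mean [ 0.548 -0.235]
tooth_strip 0.72 [268.2, 197.3, 15.8, 22.3] 149 c [0.684 0.158] s [0.02  0.054] a 64.0 mean [0.685 0.158]
red_tray 0.87 [335.6, 181.7, 25.7, 23.0] 409 c [ 0.724 -0.035] s [0.049 0.067] a 10.9 mean [ 0.725 -0.035]
dropper 0.68 [223.5, 182.7, 17.1, 15.7] 213 c [0.723 0.252] s [0.042 0.033] a 45.5 mean [0.723 0.251]
```

The top view shows the tray at about (450,275) turned roughly 30°, with the red tab near (416,296). The grey model is at (231,298), the peach one at (230,250), and the brushes at (170,262) and (194,265). The blue box is at (281,292) and the clear box at (320,238). I see no orange bite or ochre carton.

```bash
python3 - <<'E'
from h import *
p=imaging.snapshot('top');f=p['frame']
c=cv2.resize(f[195:355,365:535],None,fx=4.6,fy=3.7*1,interpolation=cv2.INTER_CUBIC)
c=cv2.resize(f[200:350,370:530],None,fx=4,fy=4,interpolation=cv2.INTER_CUBIC)[:, :, ::-1]
cv2.imwrite('pics/tray.png',c)
hsv=cv2.cvtColor(f,cv2.COLOR_RGB2HSV)
def cen(m,n,z):
    q=np.zeros(m.shape,bool);q[195:355,365:535]=1;ys,xs=np.nonzero(m&q)
    P=np.array([ray(p,u,v,z)[:2] for u,v in zip(xs,ys)]).astype(np.float32);r=cv2.minAreaRect(P);print(n,len(xs),xs.mean(),ys.mean(),np.round(r[0],3),np.round(r[1],3),r[2])
h,s,v=[hsv[...,i].astype(int) for i in range(3)]
cen((h>50)&(h<80)&(s>120),'green',.035)
cen((h>20)&(h<35)&(s>120)&(v>90),'yellow',.035)
cen(((h<8)|(h>172))&(s>130)&(v>100),'red',.114)
E
```

```text
green 684 467.14181286549706 278.42105263157896 [ 0.498 -0.329] [0.032 0.194] 58.925899505615234
yellow 1739 485.26164462334674 296.0868315123634 [ 0.467 -0.383] [0.06  0.198] 59.63707733154297
red 57 416.1578947368421 295.0701754385965 [ 0.469 -0.193] [0.03  0.014] 60.57512664794922
```

View pics/tray.png

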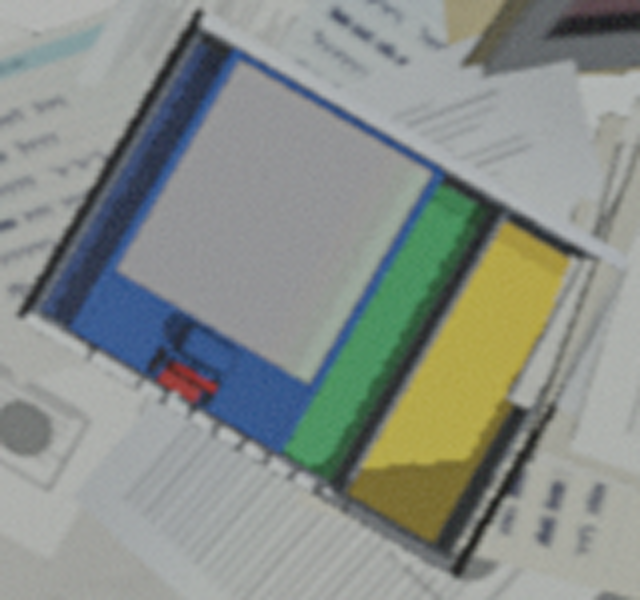

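```bash
python3 - <<'E'
from h import *
p=imaging.snapshot('top')
C={'FL':(198,12,.069,100+4,74),'NL':(24,313,.082,-104,74),'NR':(458,570,.082,-104,-222),'FR':(620,262,.069,104,-222)}
W=[];L=[]
for k,(a,b,z,x,y) in C.items():
    w=ray(p,370+a/4-.4,200+b/4-.4,z);W.append(w[:2]);L.append((x/1000,y/1000))
W=np.array(W);L=np.array(L);print(W.round(3))
print([np.linalg.norm(W[i]-W[i-1]).round(3) for i in range(4)])
a=L-L.mean(0);b=W-W.mean(0);th=np.arctan2((a[:,0]*b[:,1]-a[:,1]*b[:,0]).sum(),(a*b).sum())
R=np.array([[np.cos(th),-np.sin(th)],[np.sin(th),np.cos(th)]]);o=W.mean(0)-R@L.mean(0)
print('yaw',np.degrees(th),'bay',o,'res',(W-(o+L@R.T)).round(4))
g=lambda w:(R.T@(np.array(w)-o)).round(4)
for n,a,b,z in (('red',416.16,295.07,.114),('covR_far',370+440/4,200+175/4,.076),('covR_near',370+285/4,200+450/4,.076),('covL_far',370+235/4,200+55/4,.076),('covL_n',370+80/4,200+320/4,.076),('green',467.1,278.4,.035),('yellow',485.26,296.09,.035)):
    print(n,g(ray(p,a,b,z)[:2]))
s=imaging.snapshot('side')
look(s,['cover_grip','black_brush_mid','blue_brush_mid','orange_bite_mid','ochre_carton_mid'])
look(p,['black_brush_mid','blue_brush_mid','ochre_carton_mid'])
c=cv2.resize(s['frame'][170:260,270:430],None,fx=5,fy=5,interpolation=cv2.INTER_CUBIC)[:, :, ::-1];cv2.imwrite('pics/trays.png',c)
E
```

```text
[[ 0.696 -0.208]
 [ 0.509 -0.099]
 [ 0.356 -0.361]
 [ 0.542 -0.465]]
[np.float64(0.3), np.float64(0.216), np.float64(0.303), np.float64(0.214)]
yaw -30.24947326184435 bay [ 0.56276858 -0.21919895] res [[ 0.0056  0.    ]
 [-0.0016  0.004 ]
 [-0.0056 -0.0022]
 [ 0.0015 -0.0018]]
red [-0.0945 -0.024 ]
covR_far [ 0.0952 -0.1016]
covR_near [-0.0985 -0.1039]
covL_far [0.0956 0.0432]
covL_n [-0.0938  0.0431]
green [ 0.0101 -0.126 ]
yellow [-0.0052 -0.1871]
cover_grip 0.75 [305.6, 194.3, 82.9, 33.3] 1650 c [ 0.541 -0.164] s [0.163 0.199] a 60.3 mean [ 0.543 -0.158]
black_brush_mid 0.59 [268.7, 387.5, 59.1, 13.0] 168 c [0.554 0.43 ] s [0.105 0.009] a 5.8 mean [0.552 0.43 ]
blue_brush_mid 0.5 [298.2, 368.6, 38.2, 6.8] 124 c [0.533 0.368] s [0.012 0.082] a 79.7 mean [0.536 0.367]
black_brush_mid 0.6 [167.2, 241.3, 5.4, 38.9] 88 c [0.55  0.429] s [0.099 0.008] a 1.2 mean [0.543 0.429]
black_brush_mid 0.48 [387.9, 212.3, 94.5, 99.5] 5216 c [ 0.549 -0.257] s [0.16  0.219] a 59.6 mean [ 0.549 -0.258]
blue_brush_mid 0.59 [191.6, 247.2, 4.7, 42.6] 96 c [0.532 0.367] s [0.007 0.105] a 83.9 mean [0.534 0.367]
```

View pics/trays.png

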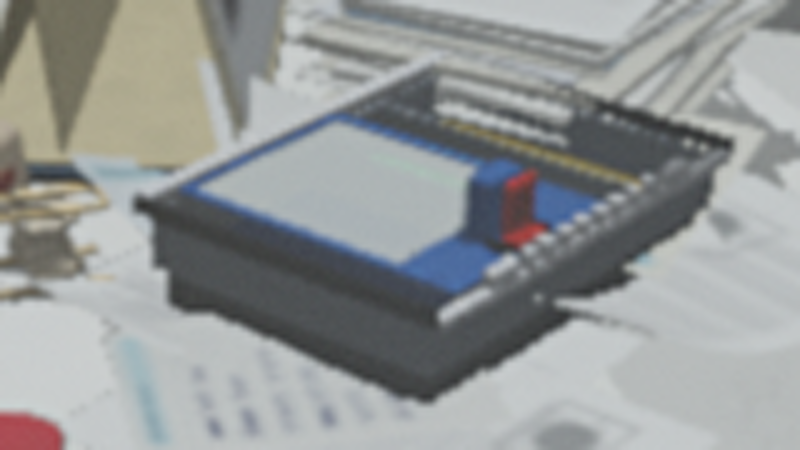

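The side view shows the blue thumb block (490,200) and the red tab (520,205). The cover's edges put it about 30 mm open. Next I'll work out the first move.

```bash
cat >> h.py <<'E'
from scipy.spatial.transform import Rotation as Ro
TY=-30.25; O=np.array([.5628,-.2192]); _c,_s=np.cos(np.radians(TY)),np.sin(np.radians(TY)); TR=np.array([[_c,-_s],[_s,_c]])
def tray(x,y): return O+TR@np.array([x,y])
def intray(w): return TR.T@(np.array(w)[:2]-O)
def plan(*goals):
    "goals (x,y,z,yaw_deg of tool y); rows relative to current pose"
    s=status.observe();q=s['orientation'];R0=Ro.from_quat([*q[1:],q[0]]);p0=s['tool_pos']
    Y=R0.as_matrix()[:,1];y0=np.degrees(np.arctan2(Y[1],Y[0]))
    print('t',s['t'],'tcp',p0.round(4),'yaw',y0.round(2),'q6',s['joint_positions'][5].round(2),'F',s['contact_force'].round(1),'op',round(s['opening'],4),'g',round(s['grasp_force'],1))
    for x,y,z,yaw in goals:
        c=[]
        for k in (-360,-180,0,180,360):
            q6=np.arctan2(y,x)-np.radians(yaw+k)
            if abs(q6)<2.7: c.append((abs(yaw+k-y0),yaw+k,q6))
        _,yw,q6=min(c);a=np.radians(yw)
        Rg=np.array([[-np.sin(a),np.cos(a),0],[np.cos(a),np.sin(a),0],[0,0,-1]])
        # tool y=(cos a,sin a), z down, x = y x z
        Rg=np.column_stack([np.cross([np.cos(a),np.sin(a),0],[0,0,-1]),[np.cos(a),np.sin(a),0],[0,0,-1]])
        rv=(R0.inv()*Ro.from_matrix(Rg)).as_rotvec(degrees=True);d=R0.inv().apply(np.array([x,y,z])-p0)*100
        print('  yaw',round(yw,1),'q6',round(q6,2),'turn',rv.round(2),'shift',d.round(2),'r',round(np.hypot(x,y),3))
E
python3 - <<'E'
from h import *
plan((.4845,-.202,.16,TY),(.4845,-.202,.09,TY))
E
```

```text
t 1.3 tcp [ 0.2898 -0.6372  0.2139] yaw -65.55 q6 -0.03 F [ 0.9 -0.5 -0.6] op 0.0911 g 0.0
  yaw -30.2 q6 0.13 turn [ -0.    0.  -35.3] shift [ 35.74 -31.56   5.39] r 0.525
  yaw -30.2 q6 0.13 turn [ -0.    0.  -35.3] shift [ 35.74 -31.56  12.39] r 0.525
```

servo_tool --pt "0 0 -9 9 -8 0 1" --pt "0 0 -18 18 -16 0 1" --pt "0 0 -26 27 -24 0 1" --pt "0 0 -35.3 35.7 -31.6 2 1" --pt "0 0 -35.3 35.7 -31.6 5.4 1" --pt "0 0 -35.3 35.7 -31.6 5.4 1" --pt "0 0 -35.3 35.7 -31.6 5.4 1" --pt "0 0 -35.3 35.7 -31.6 5.4 1" --pt "0 0 -35.3 35.7 -31.6 5.4 1" --pt "0 0 -35.3 35.7 -31.6 5.4 1"

```text
t: 2.3
tool_pos: [0.4845, -0.1991, 0.1596]
orientation: [-0.0, 0.867, 0.499, 0.0]
contact_force: [0.8, 0.2, -0.8]
opening: 0.0914
grasp_force: 0.0
```

```bash
python3 - <<'E'
from h import *
p=imaging.snapshot('top');s=imaging.snapshot('side')
a=cv2.resize(p['frame'][200:350,370:530],(480,450),interpolation=3);b=cv2.resize(s['frame'][130:260,300:440],(480*140//160*0+320,297),interpolation=3)
o=np.zeros((450,800,3),np.uint8);o[:,:480]=a;o[:297,480:]=b
cv2.imwrite('pics/g1.png',o[:,:,::-1])
plan((.4845,-.202,.09,TY))
print('proj grip guess side',proj(s,(.4845,-.202,.101)),'tcp',proj(s,status.observe()['tool_pos']))
E
```

```text
t 2.4 tcp [ 0.4846 -0.1988  0.1593] yaw -30.05 q6 0.09 F [-0.   0.6 -0.1] op 0.0914 g 0.0
  yaw -30.2 q6 0.13 turn [-0.06 -0.01  0.2 ] shift [-0.28  0.16  6.93] r 0.525
proj grip guess side [369.46718898 208.75399365] tcp [370.59397402 190.0965515 ]
```

View pics/g1.png

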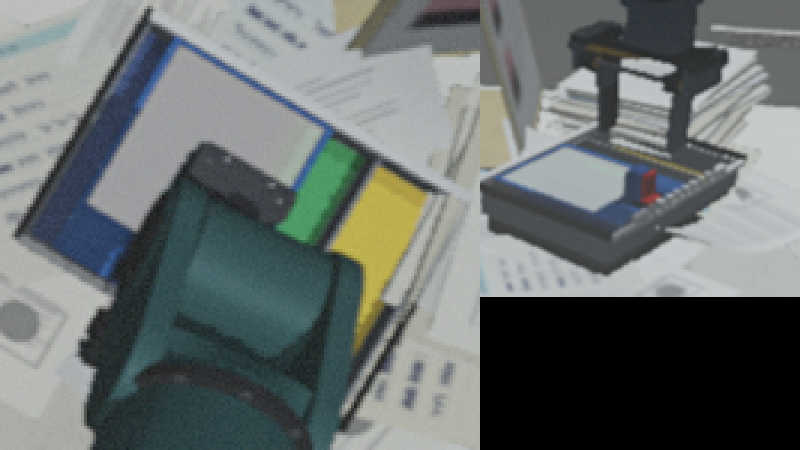

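The right panel shows the open fingers straddling the tab and block at (645,187), which agrees with the projected guess to within 1–2 px. I'll go down and squeeze.

servo_tool --pt "0 0 0.2 -0.3 0.2 3 1" --pt "0 0 0.2 -0.3 0.2 5 1" --pt "0 0 0.2 -0.3 0.2 6.9 1" --pt "0 0 0.2 -0.3 0.2 6.9 1" --pt "0 0 0.2 -0.3 0.2 6.9 0" --pt "0 0 0.2 -0.3 0.2 6.9 0" --pt "0 0 0.2 -0.3 0.2 6.9 0" --pt "0 0 0.2 -0.3 0.2 6.9 0" --pt "0 0 0.2 -0.3 0.2 6.9 0" --pt "0 0 0.2 -0.3 0.2 6.9 0" --newtons 18

```text
t: 3.4
tool_pos: [0.4842, -0.2054, 0.0911]
orientation: [0.0, 0.868, 0.497, 0.0]
contact_force: [-0.4, 0.5, 0.3]
opening: 0.0461
grasp_force: 0.0
```

```bash
python3 - <<'E'
from h import *
g=status.observe()['tool_pos'];print(intray(g))
w=g[:2]-TR[:,1]*.15
plan((w[0],w[1],g[2],TY))
E
```

```text
[-0.07482462 -0.02765452]
t 3.4 tcp [ 0.4842 -0.2054  0.0911] yaw -30.44 q6 0.09 F [-0.4  0.5  0.3] op 0.0461 g 0.0
  yaw -30.2 q6 -0.16 turn [ 0.02 -0.   -0.19] shift [-15.     0.05  -0.  ] r 0.528
```

Fingers are slow, so keep closing.

servo_tool --pt "0 0 0 0 0 0 0" --pt "0 0 0 0 0 0 0" --pt "0 0 0 0 0 0 0" --pt "0 0 0 0 0 0 0" --pt "0 0 0 0 0 0 0" --pt "0 0 0 0 0 0 0" --newtons 18

```text
t: 4.0
tool_pos: [0.484, -0.2053, 0.0909]
orientation: [-0.0, 0.868, 0.497, -0.0]
contact_force: [-2.2, 1.7, 2.1]
opening: 0.027
grasp_force: 18.0
```

servo_tool --pt "0 0 0 -1 0 0 0" --pt "0 0 0 -2.5 0 0 0" --pt "0 0 0 -4 0 0 0" --pt "0 0 0 -5.5 0 0 0" --pt "0 0 0 -7 0 0 0" --pt "0 0 0 -8.5 0 0 0" --pt "0 0 0 -10 0 0 0" --pt "0 0 0 -10.5 0 0 0" --pt "0 0 0 -10.5 0 0 0"

```text
t: 4.9
tool_pos: [0.4305, -0.2967, 0.0909]
orientation: [0.0, 0.868, 0.496, -0.0]
contact_force: [-0.8, -0.4, -2.7]
opening: 0.0267
grasp_force: 18.0
```

servo_tool --pt "0 0 0 -0.4 0 0 0" --pt "0 0 0 -0.8 0 0 0" --pt "0 0 0 -1.0 0 0 0" --pt "0 0 0 -1.2 0 0 0" --pt "0 0 0 -1.2 0 0 0"

```text
t: 5.4
tool_pos: [0.4248, -0.3064, 0.0909]
orientation: [0.0, 0.868, 0.497, -0.0]
contact_force: [0.9, -0.6, -3.9]
opening: 0.0262
grasp_force: 18.0
```

```bash
python3 - <<'E'
from h import *
s=status.observe();print(intray(s['tool_pos']),TR.T@s['contact_force'][:2],s['opening'])
E
```

```text
[-0.0752532  -0.14481709] [ 1.1156732  -0.05087163] 0.026247621851785988
```

servo_tool --pt "0 0 0 -0.3 0 0 0" --pt "0 0 0 -0.6 0 0 0" --pt "0 0 0 -0.9 0 0 0" --pt "0 0 0 -1.2 0 0 0" --pt "0 0 0 -1.2 0 0 0"

```text
t: 5.9
tool_pos: [0.4197, -0.3152, 0.0911]
orientation: [-0.001, 0.868, 0.496, 0.001]
contact_force: [13.4, 19.6, 0.7]
opening: 0.0267
grasp_force: 17.9
```

```bash
python3 - <<'E'
from h import *
s=status.observe();print(intray(s['tool_pos']),TR.T@s['contact_force'][:2],s['opening'])
E
```

```text
[-0.07526206 -0.15505637] [ 1.73516454 23.6774734 ] 0.026740660111020994
```

The stop is reached with 24 N. I'll ease the push, let go and rise.

servo_tool --pt "0 0 0 0.2 0 0 0" --pt "0 0 0 0.2 0 0 1" --pt "0 0 0 0.2 0 0 1" --pt "0 0 0 0.2 0 0 1" --pt "0 0 0 0.2 0 0 1" --pt "0 0 0 0.2 0 -1 1" --pt "0 0 0 0.2 0 -6 1" --pt "0 0 0 0.2 0 -11 1"

```text
t: 6.7
tool_pos: [0.4192, -0.3146, 0.2023]
orientation: [-0.001, 0.868, 0.497, -0.0]
contact_force: [0.5, -0.7, 0.4]
opening: 0.0801
grasp_force: 0.0
```

```bash
python3 - <<'E'
from h import *
plan((.56,.0,.25,-60),(.50,.15,.25,-60))
p=imaging.snapshot('top');look(p,['grey_model_mid','peach_model_mid','clear_box_mid','blue_box_mid','black_brush_mid','blue_brush_mid'])
c=cv2.resize(p['frame'][210:330,150:350],None,fx=4,fy=4,interpolation=cv2.INTER_CUBIC)[:, :, ::-1];cv2.imwrite('pics/mod.png',c)
E
```

```text
t 6.7 tcp [ 0.4192 -0.3146  0.2023] yaw -30.46 q6 -0.16 F [ 0.5 -0.7  0.4] op 0.0801 g 0.0
  yaw -60 q6 1.05 turn [-1.100e-01  1.000e-02  2.954e+01] shift [34.25 -3.82 -4.75] r 0.56
  yaw -60 q6 1.34 turn [-1.100e-01  1.000e-02  2.954e+01] shift [ 44.14 -16.59  -4.73] r 0.522
grey_model_mid 0.68 [217.0, 289.0, 27.6, 20.1] 227 c [0.447 0.263] s [0.035 0.061] a 22.2 mean [0.447 0.264]
peach_model_mid 0.83 [222.0, 242.0, 22.0, 19.2] 216 c [0.573 0.273] s [0.061 0.041] a 77.2 mean [0.573 0.273]
clear_box_mid 0.61 [307.1, 232.6, 24.9, 22.2] 378 c [0.59  0.038] s [0.043 0.061] a 18.8 mean [0.59  0.038]
clear_box_mid 0.55 [335.2, 181.3, 26.6, 21.7] 405 c [ 0.723 -0.034] s [0.048 0.066] a 9.2 mean [ 0.724 -0.034]
blue_box_mid 0.49 [274.7, 287.2, 13.4, 13.7] 184 c [0.469 0.141] s [0.041 0.031] a 79.2 mean [0.469 0.141]
black_brush_mid 0.48 [166.8, 251.8, 6.4, 23.5] 69 c [0.542 0.429] s [0.057 0.008] a 1.2 mean [0.543 0.429]
blue_brush_mid 0.56 [187.5, 273.5, 7.1, 12.8] 10 c [0.501 0.372] s [0.003 0.026] a 84.7 mean [0.496 0.372]
```

View pics/mod.png

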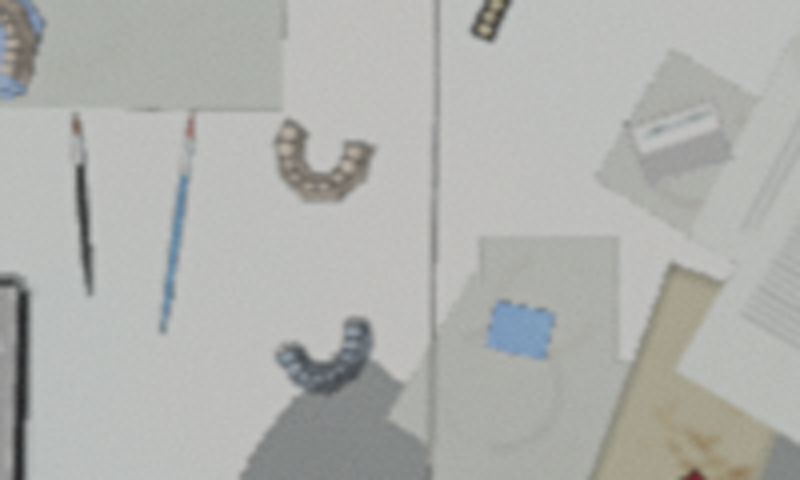

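The crop shows the peach model at (322,160), the grey one at (325,357), the black brush from (75,115) to (90,295), and the blue brush from (191,115) to (163,332). The blue box is at (520,330) and the clear box at (680,140). I'll pick the grey model first.

```bash
python3 - <<'E'
from h import *
plan((.53,0.0,.2,-55),(.455,.266,.10,-69),(.455,.266,.007,-69))
p=imaging.snapshot('top')
B=lambda a,b:(ray(p,150+a[0]/4,210+a[1]/4,.004)[:2],ray(p,150+b[0]/4,210+b[1]/4,.004)[:2])
for n,a,b in (('black',(75,115),(90,295)),('blue',(191,115),(163,332))):
    P,Q=B(a,b);d=P-Q;print(n,((P+Q)/2).round(3),np.linalg.norm(d).round(3),np.degrees(np.arctan2(d[1],d[0])).round(1))
print(tray(.045,0),tray(-.045,0))
E
```

```text
t 7.05 tcp [ 0.4193 -0.3145  0.2001] yaw -30.45 q6 -0.16 F [0.2 0.  0.7] op 0.0911 g 0.0
  yaw -55 q6 0.96 turn [-0.09  0.   24.55] shift [ 3.272e+01 -6.390e+00  3.000e-02] r 0.53
  yaw -69 q6 1.73 turn [-9.000e-02  2.000e-02  3.855e+01] shift [ 51.85 -26.32  10.06] r 0.527
  yaw -69 q6 1.73 turn [-9.000e-02  2.000e-02  3.855e+01] shift [ 51.85 -26.31  19.36] r 0.527
black [0.547 0.429] 0.118 6.0
blue [0.535 0.366] 0.142 -6.3
[ 0.6016726  -0.24186983] [ 0.5239274  -0.19653017]
```

servo_tool --pt "0 0 8 11 -2 0 1" --pt "0 0 16 22 -4.5 0 1" --pt "0 0 24.6 32.7 -6.4 0 1" --pt "0 0 24.6 32.7 -6.4 0 1" --pt "0 0 24.6 32.7 -6.4 0 1" --pt "0 0 24.6 32.7 -6.4 0 1" --pt "0 0 31 43 -16.5 0 1" --pt "0 0 38.5 51.8 -26.3 5 1" --pt "0 0 38.5 51.8 -26.3 8 1" --pt "0 0 38.5 51.8 -26.3 10 1"

```text
t: 8.1
tool_pos: [0.4802, 0.1454, 0.1553]
orientation: [0.0, 0.983, 0.183, -0.0]
contact_force: [0.7, 1.2, -0.3]
opening: 0.0909
grasp_force: 0.0
```

```bash
python3 - <<'E'
from h import *
plan((.455,.266,.10,-69),(.455,.266,.007,-69))
s=imaging.snapshot('side')
for n in ('grey_model_mid','peach_model_mid'): look(s,[n])
cv2.imwrite('pics/side2.png',cv2.resize(s['frame'][250:450,230:430],None,fx=3,fy=3,interpolation=3)[:,:,::-1])
E
```

```text
t 8.1 tcp [0.4802 0.1454 0.1553] yaw -68.96 q6 1.45 F [ 0.7  1.2 -0.3] op 0.0909 g 0.0
  yaw -69 q6 1.73 turn [-0.    0.    0.04] shift [  1.97 -12.17   5.53] r 0.527
  yaw -69 q6 1.73 turn [-0.    0.    0.04] shift [  1.97 -12.17  14.83] r 0.527
grey_model_mid 0.72 [355.8, 329.0, 16.5, 23.1] 380 c [0.45  0.266] s [0.038 0.087] a 21.2 mean [0.451 0.268]
peach_model_mid 0.63 [287.6, 323.5, 29.4, 26.7] 429 c [0.574 0.278] s [0.08  0.052] a 73.2 mean [0.578 0.282]
```

View pics/side2.png

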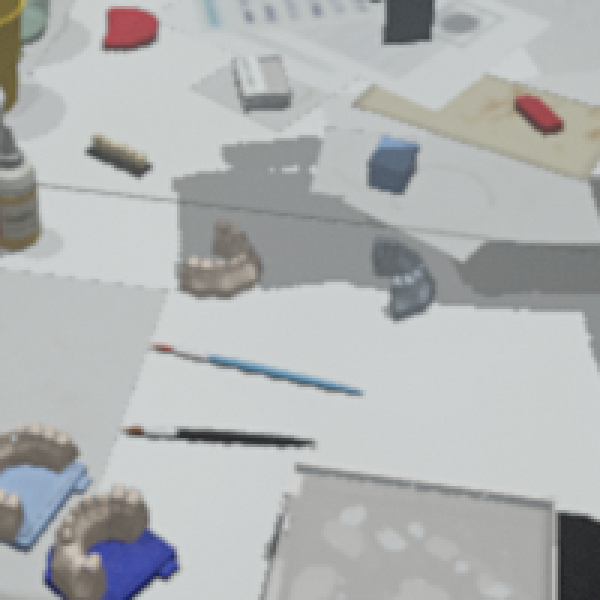

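The side view shows the grey model at (405,278) and the peach one at (220,265), matching the top view. I'll descend on the grey one.

servo_tool --pt "0 0 0 1 -5 1 1" --pt "0 0 0 2 -10 2 1" --pt "0 0 0 2 -12.2 5 1" --pt "0 0 0 2 -12.2 8 1" --pt "0 0 0 2 -12.2 10 1" --pt "0 0 0 2 -12.2 12 1" --pt "0 0 0 2 -12.2 14 1" --pt "0 0 0 2 -12.2 14.7 1" --pt "0 0 0 2 -12.2 14.7 0.3" --pt "0 0 0 2 -12.2 14.7 0.3" --newtons 15

```text
t: 9.25
tool_pos: [0.4564, 0.2643, 0.0097]
orientation: [-0.0, 0.983, 0.182, 0.0]
contact_force: [-0.4, -0.6, 0.2]
opening: 0.0782
grasp_force: 0.0
```

servo_tool --pt "0 0 0 0 0 0 0.3" --pt "0 0 0 0 0 0 0.3" --pt "0 0 0 0 0 0 0.3" --pt "0 0 0 0 0 0 0.3"

```text
t: 9.65
tool_pos: [0.4563, 0.2648, 0.0096]
orientation: [-0.0, 0.983, 0.183, 0.001]
contact_force: [0.9, -0.4, 4.8]
opening: 0.0615
grasp_force: 15.1
```

```bash
python3 - <<'E'
from h import *
a=tray(.052,0)
plan((.456,.265,.16,-69),(.53,0,.16,-95),(*a,.16,-120.25),(*a,.046,-120.25))
E
```

```text
t 9.65 tcp [0.4563 0.2648 0.0096] yaw -68.94 q6 1.68 F [ 0.9 -0.4  4.8] op 0.0615 g 15.1
  yaw -69 q6 1.73 turn [-0.   -0.07  0.06] shift [ -0.    -0.03 -15.04] r 0.527
  yaw -95 q6 1.66 turn [-2.000e-02 -6.000e-02  2.606e+01] shift [ -2.62  27.36 -15.04] r 0.53
  yaw -120.2 q6 1.71 turn [-3.000e-02 -6.000e-02  5.131e+01] shift [ -4.18  53.05 -15.05] r 0.655
  yaw -120.2 q6 1.71 turn [-3.000e-02 -6.000e-02  5.131e+01] shift [-4.2  53.05 -3.65] r 0.655
```

servo_tool --pt "0 0 0 0 0 -4 0.3" --pt "0 0 0 0 0 -9 0.3" --pt "0 0 4 -0.5 5 -13 0.3" --pt "0 0 10 -1 10 -15 0.3" --pt "0 0 15 -1.6 15 -15 0.3" --pt "0 0 20 -2 20 -15 0.3" --pt "0 0 25 -2.6 25 -15 0.3" --pt "0 0 30 -2.8 30 -15 0.3" --pt "0 0 35 -3 35 -15 0.3" --pt "0 0 40 -3.4 40 -15 0.3"

```text
t: 10.65
tool_pos: [0.5627, -0.1063, 0.1591]
orientation: [-0.0, 0.986, -0.166, -0.0]
contact_force: [1.0, 0.8, -0.9]
opening: 0.0618
grasp_force: 14.1
```

```bash
python3 - <<'E'
from h import *
a=tray(.052,0)
plan((*a,.16,-120.25),(*a,.046,-120.25))
E
```

```text
t 10.65 tcp [ 0.5627 -0.1063  0.1591] yaw -109.16 q6 1.68 F [ 1.   0.8 -0.9] op 0.0618 g 14.1
  yaw -120.2 q6 1.71 turn [-0.000e+00  1.000e-02  1.109e+01] shift [ 8.82 11.66 -0.09] r 0.655
  yaw -120.2 q6 1.71 turn [-0.000e+00  1.000e-02  1.109e+01] shift [ 8.82 11.66 11.31] r 0.655
```

servo_tool --pt "0 0 4 3 4 0 0.3" --pt "0 0 8 6 8 0 0.3" --pt "0 0 11.1 8.8 11.7 0 0.3" --pt "0 0 11.1 8.8 11.7 0 0.3" --pt "0 0 11.1 8.8 11.7 3 0.3" --pt "0 0 11.1 8.8 11.7 6 0.3" --pt "0 0 11.1 8.8 11.7 9 0.3" --pt "0 0 11.1 8.8 11.7 10.5 0.3" --pt "0 0 11.1 8.8 11.7 11.2 0.3" --pt "0 0 11.1 8.8 11.7 11.2 0.3"

```text
t: 11.65
tool_pos: [0.6078, -0.2432, 0.047]
orientation: [-0.0, 0.966, -0.259, -0.0]
contact_force: [-0.1, -0.1, -1.1]
opening: 0.0611
grasp_force: 14.2
```

servo_tool --pt "0 0 0 0 0 0 0.9" --pt "0 0 0 0 0 0 0.9" --pt "0 0 0 0 0 0 0.9" --pt "0 0 0 0 0 0 0.9" --pt "0 0 0 0 0 -2 0.9" --pt "0 0 0 0 0 -6 1" --pt "0 0 0 0 0 -11 1"

```text
t: 12.35
tool_pos: [0.6067, -0.2429, 0.1569]
orientation: [-0.0, 0.966, -0.259, -0.002]
contact_force: [0.5, 0.0, 0.3]
opening: 0.0907
grasp_force: 0.0
```

```bash
python3 - <<'E'
from h import *
plan((.53,0,.16,-110),(.581,.271,.16,-105),(.581,.271,.007,-105))
E
```

```text
t 12.35 tcp [ 0.6067 -0.2429  0.1569] yaw -120.05 q6 1.68 F [0.5 0.  0.3] op 0.0907 g 0.0
  yaw -110 q6 1.92 turn [  0.     0.18 -10.05] shift [-18.81 -17.19  -0.25] r 0.53
  yaw -105 q6 2.27 turn [ -0.     0.18 -15.05] shift [-27.96 -43.2   -0.23] r 0.641
  yaw -105 q6 2.27 turn [ -0.     0.18 -15.05] shift [-27.91 -43.2   15.07] r 0.641
```

servo_tool --pt "0 0 -2 -3 -4.3 0 1" --pt "0 0 -4 -6 -9 0 1" --pt "0 0 -6 -9 -14 0 1" --pt "0 0 -8 -12 -18.5 0 1" --pt "0 0 -10 -15 -23 0 1" --pt "0 0 -12 -18 -28 0 1" --pt "0 0 -14 -21 -32.5 0 1" --pt "0 0 -15 -24 -37 2 1" --pt "0 0 -15 -28 -43.2 5 1" --pt "0 0 -15 -28 -43.2 6 1"

```text
t: 13.35
tool_pos: [0.5834, 0.2495, 0.1092]
orientation: [-0.001, 0.991, -0.131, 0.001]
contact_force: [1.1, 0.4, -0.5]
opening: 0.0915
grasp_force: 0.0
```

```bash
python3 - <<'E'
from h import *
s=imaging.snapshot('side')
look(s,['peach_model_mid'])
plan((.581,.271,.08,-105),(.581,.271,.007,-105))
E
```

```text
t 13.45 tcp [0.5813 0.2509 0.1064] yaw -104.83 q6 2.2 F [-0.8 -1.1  0.2] op 0.0912 g 0.0
  yaw -105 q6 2.27 turn [0.06 0.12 0.17] shift [-0.54 -1.94  2.64] r 0.641
  yaw -105 q6 2.27 turn [0.06 0.12 0.17] shift [-0.53 -1.94  9.94] r 0.641
```

servo_tool --pt "0 0 0 -0.5 -1.9 1 1" --pt "0 0 0 -0.5 -1.9 3 1" --pt "0 0 0 -0.5 -1.9 6 1" --pt "0 0 0 -0.5 -1.9 8 1" --pt "0 0 0 -0.5 -1.9 9.8 1" --pt "0 0 0 -0.5 -1.9 9.8 1" --pt "0 0 0 -0.5 -1.9 9.8 0.3" --pt "0 0 0 -0.5 -1.9 9.8 0.3" --pt "0 0 0 -0.5 -1.9 9.8 0.3" --pt "0 0 0 -0.5 -1.9 9.8 0.3"

```text
t: 14.45
tool_pos: [0.5838, 0.267, 0.0115]
orientation: [-0.0, 0.991, -0.131, 0.001]
contact_force: [0.9, 1.8, 1.6]
opening: 0.0624
grasp_force: 0.8
```

servo_tool --pt "0 0 0 0 0 0 0.3" --pt "0 0 0 0 0 0 0.3" --pt "0 0 0 0 0 0 0.3"

```text
t: 14.75
tool_pos: [0.5838, 0.267, 0.0112]
orientation: [-0.0, 0.991, -0.131, 0.001]
contact_force: [0.2, 0.4, 6.4]
opening: 0.0597
grasp_force: 15.3
```

```bash
python3 - <<'E'
from h import *
a=tray(-.042,0)
plan((.56,0,.16,-110),(*a,.16,-120.25),(*a,.046,-120.25))
E
```

```text
t 14.75 tcp [0.5838 0.267  0.0112] yaw -105.05 q6 2.23 F [0.2 0.4 6.4] op 0.0597 g 15.3
  yaw -110 q6 1.92 turn [-0.05 -0.06  4.95] shift [  4.65  26.39 -14.89] r 0.56
  yaw -120.2 q6 1.74 turn [-0.05 -0.05 15.2 ] shift [  6.56  46.38 -14.91] r 0.563
  yaw -120.2 q6 1.74 turn [-0.05 -0.05 15.2 ] shift [ 6.55 46.39 -3.51] r 0.563
```

servo_tool --pt "0 0 0 0 0 -4 0.3" --pt "0 0 0 0 0 -9 0.3" --pt "0 0 2 1 5 -13 0.3" --pt "0 0 3 2 10 -15 0.3" --pt "0 0 5 3 15 -15 0.3" --pt "0 0 6 4 20 -15 0.3" --pt "0 0 7 5 25 -15 0.3" --pt "0 0 9 5.5 30 -15 0.3" --pt "0 0 11 5.8 35 -15 0.3" --pt "0 0 13 6 40 -15 0.3"

```text
t: 15.75
tool_pos: [0.5408, -0.1165, 0.1606]
orientation: [0.0, 0.97, -0.243, -0.0]
contact_force: [0.8, 0.1, -1.3]
opening: 0.0591
grasp_force: 14.0
```

```bash
python3 - <<'E'
from h import *
a=tray(-.042,0)
plan((*a,.16,-120.25),(*a,.0475,-120.25))
E
```

```text
t 15.75 tcp [ 0.5408 -0.1165  0.1606] yaw -118.12 q6 1.81 F [ 0.8  0.1 -1.3] op 0.0591 g 14.0
  yaw -120.2 q6 1.74 turn [0.01 0.01 2.13] shift [2.58 7.86 0.06] r 0.563
  yaw -120.2 q6 1.74 turn [0.01 0.01 2.13] shift [ 2.58  7.86 11.31] r 0.563
```

servo_tool --pt "0 0 2.1 1.5 4 0 0.3" --pt "0 0 2.1 2.6 7.9 0 0.3" --pt "0 0 2.1 2.6 7.9 0 0.3" --pt "0 0 2.1 2.6 7.9 4 0.3" --pt "0 0 2.1 2.6 7.9 8 0.3" --pt "0 0 2.1 2.6 7.9 10 0.3" --pt "0 0 2.1 2.6 7.9 11.2 0.3" --pt "0 0 2.1 2.6 7.9 11.2 0.3"

```text
t: 16.55
tool_pos: [0.5272, -0.1962, 0.0477]
orientation: [-0.0, 0.966, -0.26, -0.001]
contact_force: [-0.1, 0.1, -1.4]
opening: 0.0595
grasp_force: 14.0
```

servo_tool --pt "0 0 0 0 0 0 0.9" --pt "0 0 0 0 0 0 0.9" --pt "0 0 0 0 0 0 0.9" --pt "0 0 0 0 0 0 0.9" --pt "0 0 0 0 0 -2 0.9" --pt "0 0 0 0 0 -6 1" --pt "0 0 0 0 0 -11 1" --pt "0 0 0 -5 -5 -11 1" --pt "0 0 0 -10 -10 -11 1" --pt "0 0 0 -15 -14 -11 1"

```text
t: 17.55
tool_pos: [0.4854, -0.0514, 0.1592]
orientation: [-0.0, 0.965, -0.261, 0.001]
contact_force: [0.5, 0.5, 0.0]
opening: 0.0914
grasp_force: 0.0
```

```bash
python3 - <<'E'
from h import *
p=imaging.snapshot('top')
a=cv2.resize(p['frame'][200:350,370:530],(640,600),interpolation=3)
cv2.imwrite('pics/t3.png',a[:,:,::-1])
for n in ('grey_model_mid','peach_model_mid'):
    for k,v in look(p,[n],.035).items(): print(intray(v[0]))
look(p,['orange_bite_mid','ochre_carton_mid','blue_box_mid','clear_box_mid'])
plan((*tray(-.0753,-.154),.2,TY))
E
```

```text
grey_model_mid 0.55 [421.6, 229.5, 22.9, 21.4] 221 c [ 0.601 -0.238] s [0.06  0.037] a 57.1 mean [ 0.601 -0.237]
[0.04218727 0.00337261]
peach_model_mid 0.54 [402.9, 261.9, 23.0, 23.5] 195 c [ 0.517 -0.188] s [0.059 0.039] a 55.6 mean [ 0.516 -0.188]
[-0.05540818  0.00399175]
blue_box_mid 0.68 [273.4, 284.3, 14.3, 14.0] 188 c [0.468 0.141] s [0.041 0.032] a 79.2 mean [0.469 0.141]
clear_box_mid 0.72 [307.3, 234.2, 27.4, 21.0] 385 c [0.59  0.038] s [0.043 0.062] a 20.0 mean [0.591 0.038]
clear_box_mid 0.7 [430.4, 238.8, 91.3, 98.1] 5240 c [ 0.483 -0.362] s [0.16 0.22] a 59.9 mean [ 0.485 -0.364]
t 17.9 tcp [ 0.4863 -0.0534  0.1587] yaw -120.2 q6 1.94 F [-0.5  0.9 -0.3] op 0.0915 g 0.0
  yaw -30.2 q6 -0.11 turn [ 2.000e-02 -3.000e-02 -8.995e+01] shift [ 7.41 25.87 -4.12] r 0.525
```

View pics/t3.png

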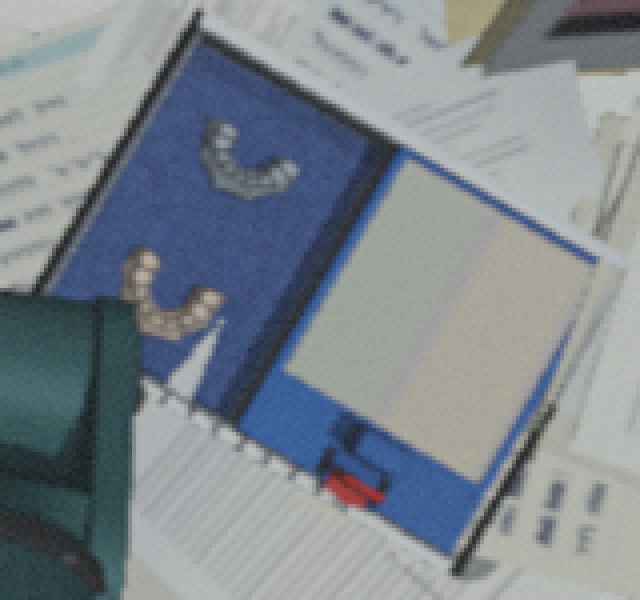

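Both models stand well inside the blue bay, at (250,165) and (170,295). The cover is fully open with the grip at (355,465). Next I'll shut it.

servo_tool --pt "0 0 -8.5 0 2 -4 1" --pt "0 0 -17 0.5 5 -4.1 1" --pt "0 0 -25.5 1 8 -4.1 1" --pt "0 0 -34 2 11 -4.1 1" --pt "0 0 -42.5 3 14 -4.1 1" --pt "0 0 -51 4 17 -4.1 1" --pt "0 0 -59.5 5 20 -4.1 1" --pt "0 0 -68 6 22 -4.1 1" --pt "0 0 -76.5 7 24 -4.1 1" --pt "0 0 -85 7.4 25.9 -4.1 1"

```text
t: 18.9
tool_pos: [0.4194, -0.3162, 0.1995]
orientation: [0.0, 0.887, 0.462, 0.0]
contact_force: [0.4, 0.6, -0.6]
opening: 0.0913
grasp_force: 0.0
```

```bash
python3 - <<'E'
from h import *
a=tray(-.0753,-.154)
plan((*a,.2,TY),(*a,.091,TY))
E
```

```text
t 18.9 tcp [ 0.4194 -0.3162  0.1995] yaw -34.91 q6 -0.08 F [ 0.4  0.6 -0.6] op 0.0913 g 0.0
  yaw -30.2 q6 -0.11 turn [ 0.01  0.   -4.66] shift [ 0.2  -0.05 -0.05] r 0.525
  yaw -30.2 q6 -0.11 turn [ 0.01  0.   -4.66] shift [ 0.2  -0.05 10.85] r 0.525
```

servo_tool --pt "0 0 -4.7 0.2 0 3 1" --pt "0 0 -4.7 0.2 0 7 1" --pt "0 0 -4.7 0.2 0 10.9 1" --pt "0 0 -4.7 0.2 0 10.9 1" --pt "0 0 -4.7 0.2 0 10.9 0" --pt "0 0 -4.7 0.2 0 10.9 0" --pt "0 0 -4.7 0.2 0 10.9 0" --pt "0 0 -4.7 0.2 0 10.9 0" --pt "0 0 -4.7 0.2 0 10.9 0" --pt "0 0 -4.7 0.2 0 10.9 0" --newtons 18

```text
t: 19.9
tool_pos: [0.421, -0.3122, 0.091]
orientation: [0.0, 0.868, 0.497, 0.0]
contact_force: [0.5, 0.1, -0.6]
opening: 0.0464
grasp_force: 0.0
```

servo_tool --pt "0 0 0 0 0 0 0" --pt "0 0 0 0 0 0 0" --pt "0 0 0 0 0 0 0" --pt "0 0 0 0 0 0 0" --pt "0 0 0 0 0 0 0" --pt "0 0 0 0 0 0 0" --pt "0 0 0 0 0 0 0"

```text
t: 20.6
tool_pos: [0.4213, -0.3124, 0.0906]
orientation: [0.0, 0.868, 0.497, 0.0]
contact_force: [5.5, -1.5, -4.0]
opening: 0.0266
grasp_force: 18.0
```

Squeezed (27 mm). Slide shut, 144 mm along tool +x.

servo_tool --pt "0 0 0 1 0 0 0" --pt "0 0 0 2.5 0 0 0" --pt "0 0 0 4 0 0 0" --pt "0 0 0 5.5 0 0 0" --pt "0 0 0 7 0 0 0" --pt "0 0 0 8.5 0 0 0" --pt "0 0 0 10 0 0 0" --pt "0 0 0 11.5 0 0 0" --pt "0 0 0 13 0 0 0" --pt "0 0 0 13.3 0 0 0"

```text
t: 21.6
tool_pos: [0.4892, -0.1963, 0.0906]
orientation: [0.0, 0.868, 0.497, 0.0]
contact_force: [3.8, -3.5, -2.4]
opening: 0.027
grasp_force: 18.0
```

servo_tool --pt "0 0 0 0.4 0 0 0" --pt "0 0 0 0.8 0 0 0" --pt "0 0 0 1.2 0 0 0" --pt "0 0 0 1.2 0 0 0"

```text
t: 22.0
tool_pos: [0.4945, -0.1873, 0.0907]
orientation: [0.0, 0.868, 0.497, -0.0]
contact_force: [0.6, -8.9, -0.5]
opening: 0.0267
grasp_force: 18.0
```

```bash
python3 - <<'E'
from h import *
s=status.observe();print(intray(s['tool_pos']),TR.T@s['contact_force'][:2],s['opening'])
E
```

```text
[-0.07505553 -0.00684922] [ 4.99474629 -7.39399359] 0.026695305771900945
```

servo_tool --pt "0 0 0 0.3 0 0 0" --pt "0 0 0 0.3 0 0 0" --pt "0 0 0 0.3 0 0 0"

```text
t: 22.3
tool_pos: [0.4955, -0.1856, 0.0907]
orientation: [0.001, 0.868, 0.497, -0.001]
contact_force: [-5.1, -19.0, -0.5]
opening: 0.0269
grasp_force: 18.0
```

```bash
python3 - <<'E'
from h import *
s=status.observe();print(intray(s['tool_pos']),TR.T@s['contact_force'][:2],s['opening'])
E
```

```text
[-0.07504664 -0.00488102] [  5.17304912 -18.96682135] 0.026909509087580184
```

servo_tool --pt "0 0 0 -0.3 0 0 0" --pt "0 0 0 -0.3 0 0 1" --pt "0 0 0 -0.3 0 0 1" --pt "0 0 0 -0.3 0 0 1" --pt "0 0 0 -0.3 0 0 1" --pt "0 0 0 -0.3 0 0 1" --pt "0 0 0 -0.3 0 -5 1" --pt "0 0 0 -0.3 0 -10 1" --pt "0 0 0 4 0 -10 1" --pt "0 0 0 9 0 -10 1"

```text
t: 23.3
tool_pos: [0.5426, -0.107, 0.1927]
orientation: [0.001, 0.869, 0.495, 0.001]
contact_force: [-0.1, -0.7, -1.0]
opening: 0.0913
grasp_force: 0.0
```

```bash
python3 - <<'E'
from h import *
plan((.59,.039,.16,-70.5),(.59,.039,.16,19),(.469,.142,.2,-100))
p=imaging.snapshot('top');look(p,['blue_box_mid','clear_box_mid','black_brush_mid','blue_brush_mid'])
E
```

```text
t 23.3 tcp [ 0.5426 -0.107   0.1927] yaw -30.61 q6 0.3 F [-0.1 -0.7 -1. ] op 0.0913 g 0.0
  yaw -70.5 q6 1.3 turn [ 0.18 -0.13 39.89] shift [14.97 -3.37  3.27] r 0.591
  yaw 19 q6 -0.27 turn [ 2.200e-01  3.000e-02 -4.961e+01] shift [14.97 -3.37  3.27] r 0.591
  yaw -100 q6 2.04 turn [ 0.15 -0.18 69.39] shift [ 17.68 -19.01  -0.78] r 0.49
blue_box_mid 0.63 [273.7, 286.8, 13.6, 8.0] 167 c [0.469 0.142] s [0.039 0.03 ] a 81.1 mean [0.469 0.142]
clear_box_mid 0.74 [306.6, 234.1, 27.1, 19.2] 375 c [0.59  0.039] s [0.042 0.062] a 16.7 mean [0.591 0.039]
black_brush_mid 0.59 [163.9, 239.3, 9.8, 34.7] 93 c [0.558 0.431] s [0.089 0.008] a 6.4 mean [0.556 0.43 ]
blue_brush_mid 0.52 [188.9, 248.8, 10.3, 38.2] 71 c [0.536 0.367] s [0.007 0.082] a 83.9 mean [0.538 0.367]
```

servo_tool --pt "0 0 -8.5 5 -1 0 1" --pt "0 0 -17 9 -2 0 1" --pt "0 0 -25 13 -3 0 1" --pt "0 0 -34 15 -3.4 1 1" --pt "0 0 -42 15 -3.4 2 1" --pt "0 0 -48.6 15 -3.4 5 1" --pt "0 0 -48.6 15 -3.4 8 1" --pt "0 0 -48.6 15 -3.4 11 1" --pt "0 0 -48.6 15 -3.4 13 1" --pt "0 0 -48.6 15 -3.4 13 1"

```text
t: 24.55
tool_pos: [0.5861, 0.0384, 0.0579]
orientation: [-0.002, 0.587, 0.809, -0.001]
contact_force: [0.6, 0.1, 0.2]
opening: 0.0911
grasp_force: 0.0
```

```bash
python3 - <<'E'
from h import *
plan((.590,.039,.005,18))
E
```

```text
t 24.55 tcp [0.5861 0.0384 0.0579] yaw 18.07 q6 -0.29 F [0.6 0.1 0.2] op 0.0911 g 0.0
  yaw 18 q6 -0.25 turn [-0.26 -0.08  0.07] shift [-0.07  0.42  5.29] r 0.591
```

servo_tool --pt "0 0 0 0 0.4 2 1" --pt "0 0 0 0 0.4 4 0.8" --pt "0 0 0 0 0.4 5.2 0.7" --pt "0 0 0 0 0.4 5.2 0.2" --pt "0 0 0 0 0.4 5.2 0.2" --pt "0 0 0 0 0.4 5.2 0.2" --pt "0 0 0 0 0.4 5.2 0.2" --pt "0 0 0 0 0.4 5.2 0.2" --pt "0 0 0 0 0.4 5.2 0.2" --pt "0 0 0 0 0.4 5.2 0.2" --newtons 15

```text
t: 25.55
tool_pos: [0.5923, 0.0408, 0.0093]
orientation: [0.0, 0.587, 0.81, 0.0]
contact_force: [-2.7, -0.1, 8.0]
opening: 0.0421
grasp_force: 15.0
```

servo_tool --pt "0 0 0 0 0 0 0.2" --pt "0 0 0 0 0 0 0.2" --pt "0 0 0 0 0 0 0.2"

```text
t: 25.85
tool_pos: [0.5923, 0.0408, 0.0093]
orientation: [0.0, 0.587, 0.81, 0.0]
contact_force: [-2.7, -0.7, 7.9]
opening: 0.0419
grasp_force: 15.0
```

```bash
python3 - <<'E'
from h import *
a=tray(.05,-.183)
plan((*a,.16,TY),(*a,.044,TY))
E
```

```text
t 25.85 tcp [0.5923 0.0408 0.0093] yaw 18.16 q6 -0.29 F [-2.7 -0.7  7.9] op 0.0419 g 15.0
  yaw -30.2 q6 -0.14 turn [ 3.000e-02 -0.000e+00  4.841e+01] shift [-39.68 -21.27 -15.07] r 0.653
  yaw -30.2 q6 -0.14 turn [ 3.000e-02 -0.000e+00  4.841e+01] shift [-39.68 -21.27  -3.47] r 0.653
```

servo_tool --pt "0 0 0 0 0 -4 0.2" --pt "0 0 0 0 0 -9 0.2" --pt "0 0 6 -4 -2 -14 0.2" --pt "0 0 12 -8 -4.3 -15 0.2" --pt "0 0 18 -12 -6.5 -15 0.2" --pt "0 0 24 -16 -8.6 -15 0.2" --pt "0 0 30 -20 -10.7 -15 0.2" --pt "0 0 36 -24 -12.9 -15 0.2" --pt "0 0 42 -28 -15 -15 0.2" --pt "0 0 48.4 -32 -17.2 -15 0.2"

```text
t: 26.85
tool_pos: [0.5276, -0.3187, 0.1589]
orientation: [0.0, 0.868, 0.496, 0.0]
contact_force: [0.3, 0.2, -0.5]
opening: 0.0429
grasp_force: 15.0
```

```bash
python3 - <<'E'
from h import *
a=tray(.05,-.183)
plan((*a,.16,TY),(*a,.047,TY))
E
```

```text
t 26.85 tcp [ 0.5276 -0.3187  0.1589] yaw -30.5 q6 -0.05 F [ 0.3  0.2 -0.5] op 0.0429 g 15.0
  yaw -30.2 q6 -0.14 turn [ 0.03 -0.   -0.25] shift [-7.92  3.06 -0.11] r 0.653
  yaw -30.2 q6 -0.14 turn [ 0.03 -0.   -0.25] shift [-7.92  3.06 11.19] r 0.653
```

```bash
python3 - <<'E'
from h import *
p=imaging.snapshot('top')
im=cv2.imread('pics/top0.png')[195:350,370:530];im=cv2.resize(im,None,fx=5,fy=5,interpolation=cv2.INTER_CUBIC)[:600*1]
def L(a,b,z,c):
    q=[tuple(int(round((v+.5)*5)) for v in (proj(p,(*tray(*w),z))-[370,195])) for w in (a,b)];cv2.line(im,q[0],q[1],c,1)
for y in (.074,-.222,-.148): L((-.104,y),(.104,y),.069,(0,255,255) if y!=-.148 else (255,0,255))
L((-.104,.074),(-.104,-.222),.082,(0,255,0));L((.104,.074),(.104,-.222),.069,(0,255,255))
for y in (-.148,-.218): L((-.1,y),(.1,y),.035,(0,0,255))
cv2.imwrite('pics/ov.png',im[:600])
E
```

```text
(no output)
```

View pics/ov.png

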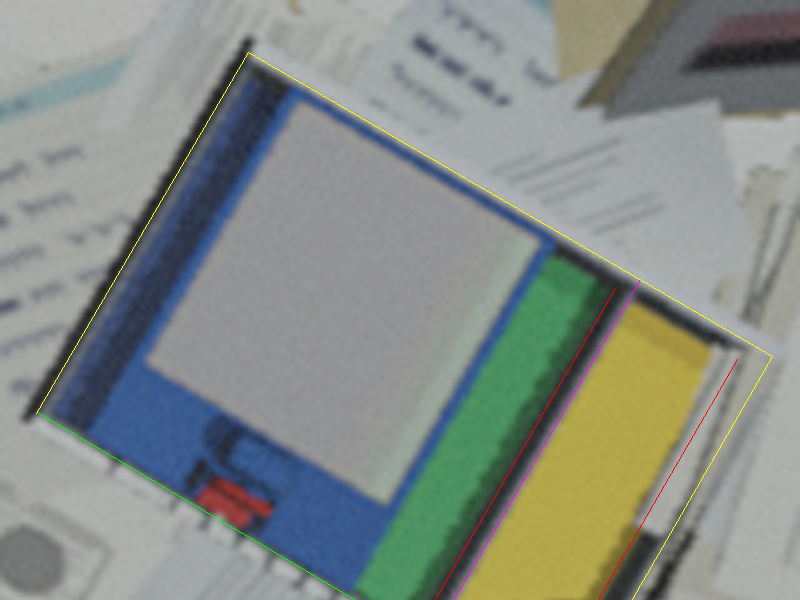

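The overlay of the tray model fits the rims and the divider to about 1 px. A pale strip along the right wall near (720,370) looks like lit wall. I'll lower the box carefully.

servo_tool --pt "0 0 -0.2 -4 1.5 0 0.2" --pt "0 0 -0.2 -7.8 3.1 0 0.2" --pt "0 0 -0.2 -7.8 3.1 0 0.2" --pt "0 0 -0.2 -7.8 3.1 3 0.2" --pt "0 0 -0.2 -7.8 3.1 6 0.2" --pt "0 0 -0.2 -7.8 3.1 7.5 0.2" --pt "0 0 -0.2 -7.8 3.1 9 0.2" --pt "0 0 -0.2 -7.8 3.1 9 0.2"

```text
t: 27.7
tool_pos: [0.5152, -0.399, 0.0671]
orientation: [-0.001, 0.866, 0.5, -0.0]
contact_force: [-0.1, 1.0, -0.5]
opening: 0.0422
grasp_force: 15.0
```

```bash
python3 - <<'E'
from h import *
a=tray(.05,-.182)
plan((*a,.047,TY))
E
```

```text
t 27.7 tcp [ 0.5152 -0.399   0.0671] yaw -30.03 q6 -0.17 F [-0.1  1.  -0.5] op 0.0422 g 15.0
  yaw -30.2 q6 -0.14 turn [-0.12 -0.02  0.22] shift [-0.27  0.06  2.01] r 0.653
```

servo_tool --pt "0 0 0.2 -0.2 0 1 0.2" --pt "0 0 0.2 -0.2 0 2 0.2" --pt "0 0 0.2 -0.2 0 2 0.2" --pt "0 0 0.2 -0.2 0 2 0.7" --pt "0 0 0.2 -0.2 0 2 0.7" --pt "0 0 0.2 -0.2 0 2 0.7" --pt "0 0 0.2 -0.2 0 0 0.7" --pt "0 0 0.2 -0.2 0 -5 1" --pt "0 0 0.2 -0.2 0 -10 1" --pt "0 0 0.2 3 0 -10 1"

```text
t: 28.7
tool_pos: [0.533, -0.3777, 0.176]
orientation: [0.005, 0.868, 0.497, 0.002]
contact_force: [1.9, 0.1, -0.3]
opening: 0.085
grasp_force: 0.0
```

```bash
python3 - <<'E'
from h import *
plan((.56,-.05,.17,-60),(.469,.142,.17,-10),(.469,.142,.17,80))
E
```

```text
t 28.7 tcp [ 0.533  -0.3777  0.176 ] yaw -30.39 q6 -0.12 F [ 1.9  0.1 -0.3] op 0.085 g 0.0
  yaw -60 q6 0.96 turn [ 0.6  -0.06 29.61] shift [ 29.64 -14.25   0.41] r 0.562
  yaw -10 q6 0.47 turn [  0.57   0.19 -20.39] shift [ 41.6  -31.81   0.21] r 0.49
  yaw -100 q6 2.04 turn [ 0.57 -0.28 69.61] shift [ 41.6  -31.81   0.21] r 0.49
```

servo_tool --pt "0 0 -2 4 -3 0 1" --pt "0 0 -4 8 -6 0 1" --pt "0 0 -6 12 -9 0 1" --pt "0 0 -8 16 -12 0 1" --pt "0 0 -10 20 -15 0 1" --pt "0 0 -12 24 -18 0 1" --pt "0 0 -14 28 -21 0 1" --pt "0 0 -16 32 -24 0 1" --pt "0 0 -18 36 -27 0 1" --pt "0 0 -20.4 40 -30 0 1"

```text
t: 29.7
tool_pos: [0.4727, 0.1248, 0.1692]
orientation: [0.0, 0.765, 0.644, 0.001]
contact_force: [0.8, -0.6, -0.4]
opening: 0.0916
grasp_force: 0.0
```

```bash
python3 - <<'E'
from h import *
plan((.469,.142,.17,-10),(.469,.142,.008,-10))
s=imaging.snapshot('side');look(s,['blue_box_mid','clear_box_mid'])
E
```

```text
t 29.7 tcp [0.4727 0.1248 0.1692] yaw -9.77 q6 0.38 F [ 0.8 -0.6 -0.4] op 0.0916 g 0.0
  yaw -10 q6 0.47 turn [ 0.07 -0.03  0.23] shift [ 1.63 -0.65 -0.08] r 0.49
  yaw -10 q6 0.47 turn [ 0.07 -0.03  0.23] shift [ 1.62 -0.67 16.12] r 0.49
```

servo_tool --pt "0 0 0 1.6 -0.6 3 1" --pt "0 0 0 1.6 -0.6 7 1" --pt "0 0 0 1.6 -0.6 11 1" --pt "0 0 0 1.6 -0.6 14 1" --pt "0 0 0 1.6 -0.6 16 0.8" --pt "0 0 0 1.6 -0.6 16 0.2" --pt "0 0 0 1.6 -0.6 16 0.2" --pt "0 0 0 1.6 -0.6 16 0.2" --pt "0 0 0 1.6 -0.6 16 0.2" --pt "0 0 0 1.6 -0.6 16 0.2"

```text
t: 30.85
tool_pos: [0.4705, 0.1397, 0.0095]
orientation: [0.0, 0.765, 0.644, 0.001]
contact_force: [-0.3, -0.4, -0.4]
opening: 0.046
grasp_force: 0.0
```

servo_tool --pt "0 0 0 0 0 0 0.2" --pt "0 0 0 0 0 0 0.2" --pt "0 0 0 0 0 0 0.2" --pt "0 0 0 0 0 0 0.2" --pt "0 0 0 0 0 0 0.2" --pt "0 0 0 0 0 0 0.2"

```text
t: 31.45
tool_pos: [0.47, 0.1397, 0.0088]
orientation: [0.0, 0.765, 0.644, 0.0]
contact_force: [-1.5, -1.0, 7.3]
opening: 0.0317
grasp_force: 14.9
```

```bash
python3 - <<'E'
from h import *
a=tray(-.045,-.183)
plan((.56,-.1,.18,-20),(*a,.18,TY),(*a,.047,TY))
E
```

```text
t 31.45 tcp [0.47   0.1397 0.0088] yaw -9.84 q6 0.41 F [-1.5 -1.   7.3] op 0.0317 g 14.9
  yaw -20 q6 0.17 turn [ 1.000e-02 -0.000e+00  1.016e+01] shift [-22.08  12.97 -17.12] r 0.569
  yaw -30.2 q6 -0.16 turn [ 1.000e-02 -0.000e+00  2.041e+01] shift [-49.35   4.68 -17.12] r 0.559
  yaw -30.2 q6 -0.16 turn [ 1.000e-02 -0.000e+00  2.041e+01] shift [-49.36   4.68  -3.82] r 0.559
```

servo_tool --pt "0 0 0 0 0 -5 0.2" --pt "0 0 0 -1 0.5 -10 0.2" --pt "0 0 3 -5 3 -15 0.2" --pt "0 0 5 -9 5 -17 0.2" --pt "0 0 8 -14 7 -17 0.2" --pt "0 0 10 -19 8.5 -17 0.2" --pt "0 0 13 -24 9 -17 0.2" --pt "0 0 16 -29 9 -17 0.2" --pt "0 0 18 -34 8.5 -17 0.2" --pt "0 0 20.4 -39 7.5 -17 0.2"

```text
t: 32.45
tool_pos: [0.4837, -0.2386, 0.1786]
orientation: [0.0, 0.867, 0.498, 0.0]
contact_force: [0.3, 0.2, 0.7]
opening: 0.0317
grasp_force: 14.9
```

```bash
python3 - <<'E'
from h import *
a=tray(-.045,-.183)
plan((*a,.18,TY),(*a,.046,TY))
E
```

```text
t 32.45 tcp [ 0.4837 -0.2386  0.1786] yaw -30.33 q6 0.03 F [0.3 0.2 0.7] op 0.0317 g 14.9
  yaw -30.2 q6 -0.16 turn [ 0.02 -0.   -0.08] shift [-12.64   1.38  -0.14] r 0.559
  yaw -30.2 q6 -0.16 turn [ 0.02 -0.   -0.08] shift [-12.64   1.37  13.26] r 0.559
```

servo_tool --pt "0 0 0 -4.5 0.5 0 0.2" --pt "0 0 0 -9 1 0 0.2" --pt "0 0 0 -12.6 1.4 0 0.2" --pt "0 0 0 -12.6 1.4 2 0.2" --pt "0 0 0 -12.6 1.4 6 0.2" --pt "0 0 0 -12.6 1.4 10 0.2" --pt "0 0 0 -12.6 1.4 12 0.2" --pt "0 0 0 -12.6 1.4 13.2 0.2" --pt "0 0 0 -12.6 1.4 13.2 0.2" --pt "0 0 0 -12.6 1.4 13.2 0.2"

```text
t: 33.45
tool_pos: [0.4333, -0.3528, 0.0474]
orientation: [0.0, 0.867, 0.498, 0.0]
contact_force: [0.3, 0.1, -0.5]
opening: 0.0314
grasp_force: 15.0
```

servo_tool --pt "0 0 0 0 0 0 0.6" --pt "0 0 0 0 0 0 0.6" --pt "0 0 0 0 0 0 0.6" --pt "0 0 0 0 0 -1 0.6" --pt "0 0 0 0 0 -5 0.8" --pt "0 0 0 0 0 -10 1" --pt "0 0 0 0 0 -13 1" --pt "0 0 0 4 0 -13 0.4" --pt "0 0 0 9 -2 -13 0.4" --pt "0 0 0 14 -3 -13 0.4"

```text
t: 34.45
tool_pos: [0.4757, -0.2196, 0.1777]
orientation: [0.0, 0.867, 0.498, 0.0]
contact_force: [1.5, -0.5, 0.3]
opening: 0.0578
grasp_force: 0.0
```

```bash
python3 - <<'E'
from h import *
plan((.535,.367,.16,-6.3+90))
E
```

```text
t 34.45 tcp [ 0.4757 -0.2196  0.1777] yaw -30.33 q6 0.05 F [ 1.5 -0.5  0.3] op 0.0578 g 0.0
  yaw -96.3 q6 2.28 turn [ 5.000e-02 -4.000e-02  6.597e+01] shift [ 53.63 -24.5    1.75] r 0.649
```

servo_tool --pt "0 0 6 4.5 -2 0 0.4" --pt "0 0 12 9 -4 0 0.4" --pt "0 0 19 13.5 -6 0 0.4" --pt "0 0 26 18 -8 0 0.4" --pt "0 0 33 22.5 -10 0 0.4" --pt "0 0 40 27 -12 0 0.4" --pt "0 0 47 31.5 -14.2 0 0.4" --pt "0 0 54 36 -16.4 0 0.4" --pt "0 0 60 40.5 -18.6 0 0.4" --pt "0 0 66 45 -20.6 0 0.4"

```text
t: 35.45
tool_pos: [0.5243, 0.2738, 0.1776]
orientation: [-0.0, 0.998, -0.056, 0.0]
contact_force: [1.0, -0.9, 0.2]
opening: 0.0364
grasp_force: 0.0
```

servo_tool --pt "0 0 0 0 0 0 0.4"

```text
t: 35.55
tool_pos: [0.5251, 0.2763, 0.1777]
orientation: [-0.001, 0.998, -0.055, 0.001]
contact_force: [-0.5, -0.7, -0.1]
opening: 0.0369
grasp_force: 0.0
```

```bash
cat >> h.py <<'E'
def brush(p,which,box=(150,215,225,310)):
    f=p['frame'];h,s,v=[cv2.cvtColor(f,cv2.COLOR_RGB2HSV)[...,i].astype(int) for i in range(3)]
    m=((h>95)&(h<115)&(s>70)) if which=='blue' else (v<70)
    q=np.zeros(m.shape,bool);q[box[1]:box[3],box[0]:box[2]]=1
    n,l,st,_=cv2.connectedComponentsWithStats((m&q).astype(np.uint8),connectivity=8)
    for i in range(1,n):
        if st[i][4]>15:
            ys,xs=np.nonzero(l==i);P=np.array([ray(p,u,w,.004)[:2] for u,w in zip(xs,ys)]).astype(np.float32)
            e=P-P.mean(0);_,_,V=np.linalg.svd(e,full_matrices=False);t=e@V[0]
            print(which,len(xs),'mean',P.mean(0).round(3),'ang',np.degrees(np.arctan2(V[0][1],V[0][0])).round(1),'ends',(P.mean(0)+t.min()*V[0]).round(3),(P.mean(0)+t.max()*V[0]).round(3))
E
python3 - <<'E'
from h import *
p=imaging.snapshot('top');s=imaging.snapshot('side')
brush(p,'blue');brush(p,'black')
look(s,['blue_brush_mid','black_brush_mid']);look(p,['blue_brush_mid','black_brush_mid'])
plan((.535,.367,.08,83.7),(.535,.367,.003,83.7))
E
```

```text
black 1969 mean [0.489 0.369] ang 126.0 ends [0.552 0.282] [0.425 0.459]
blue_brush_mid 0.56 [269.7, 365.2, 63.5, 17.2] 155 c [0.565 0.376] s [0.008 0.127] a 82.4 mean [0.563 0.376]
black_brush_mid 0.57 [271.7, 389.9, 56.1, 10.5] 189 c [0.552 0.43 ] s [0.101 0.01 ] a 7.1 mean [0.548 0.43 ]
t 35.85 tcp [0.5246 0.2703 0.1768] yaw -96.29 q6 2.12 F [-0.4  0.   0.3] op 0.0362 g 0.0
  yaw -96.3 q6 2.28 turn [0.01 0.   0.01] shift [-0.03 -9.72  9.68] r 0.649
  yaw -96.3 q6 2.28 turn [0.01 0.   0.01] shift [-0.02 -9.72 17.38] r 0.649
```

```bash
python3 - <<'E'
from h import *
s=imaging.snapshot('side')
cv2.imwrite('pics/s5.png',cv2.resize(s['frame'][250:450,230:430],None,fx=3,fy=3,interpolation=3)[:,:,::-1])
E
```

```text
(no output)
```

View pics/s5.png

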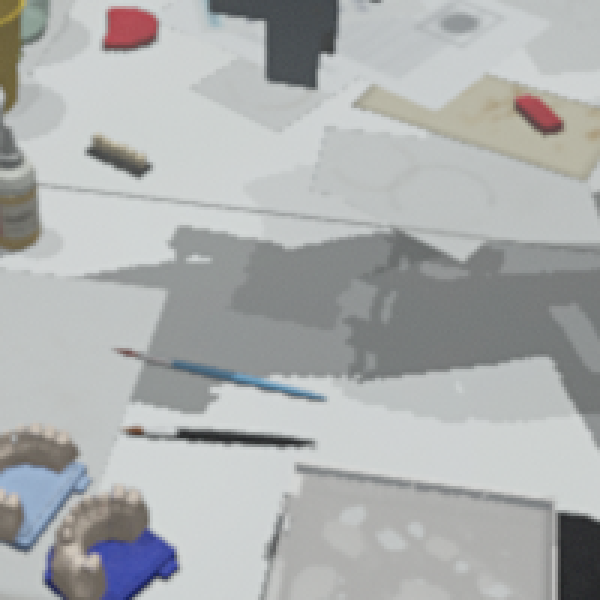

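The blue brush was knocked aside: it now runs from (113,350) to (325,398), about 37 crop px to the left of before. I'll re-measure it from this view.

```bash
python3 - <<'E'
from h import *
s=imaging.snapshot('side')
for n,a,b in (('blue',(113,350),(325,398)),('old blue',(150,345),(362,393)),('black',(122,431),(315,442))):
    P,Q=[ray(s,230+u/3,250+v/3,.004)[:2] for u,v in (a,b)];d=P-Q;print(n,((P+Q)/2).round(3),np.linalg.norm(d).round(3),np.degrees(np.arctan2(d[1],d[0])).round(1))
plan((.568,.372,.08,83),(.568,.372,.003,83))
E
```

```text
blue [0.56  0.378] 0.145 -6.6
old blue [0.537 0.369] 0.145 -6.8
black [0.548 0.431] 0.12 6.6
t 35.95 tcp [0.5247 0.2705 0.1767] yaw -96.3 q6 2.12 F [ 0.1  0.1 -0.3] op 0.0363 g 0.0
  yaw -97 q6 2.27 turn [ 0.  -0.   0.7] shift [  3.19 -10.56   9.67] r 0.679
  yaw -97 q6 2.27 turn [ 0.  -0.   0.7] shift [  3.19 -10.56  17.37] r 0.679
```

servo_tool --pt "0 0 0 1 -5 2 0.4" --pt "0 0 0 2.2 -9 5 0.4" --pt "0 0 0 2.2 -10.8 9 0.4" --pt "0 0 0 2.2 -10.8 13 0.4" --pt "0 0 0 2.2 -10.8 16 0.4" --pt "0 0 0 2.2 -10.8 17.3 0.4" --pt "0 0 0 2.2 -10.8 17.3 0.4" --pt "0 0 0 2.2 -10.8 17.3 0" --pt "0 0 0 2.2 -10.8 17.3 0" --pt "0 0 0 2.2 -10.8 17.3 0" --newtons 12

```text
t: 36.95
tool_pos: [0.5588, 0.3766, 0.0045]
orientation: [-0.0, 0.999, -0.055, 0.001]
contact_force: [0.0, -0.3, -0.7]
opening: 0.0157
grasp_force: 0.0
```

servo_tool --pt "0 0 0 0 0 0 0" --pt "0 0 0 0 0 0 0" --pt "0 0 0 0 0 0 0" --pt "0 0 0 0 0 0 0"

```text
t: 37.35
tool_pos: [0.5586, 0.3766, 0.0041]
orientation: [-0.0, 0.999, -0.054, 0.0]
contact_force: [-0.2, -1.3, 6.5]
opening: 0.0067
grasp_force: 12.0
```

```bash
python3 - <<'E'
from h import *
a=tray(0,-.095)
plan((*a,.18,-120.25),(*a,.045,-120.25))
E
```

```text
t 37.35 tcp [0.5586 0.3766 0.0041] yaw -96.25 q6 2.24 F [-0.2 -1.3  6.5] op 0.0067 g 12.0
  yaw -120.2 q6 1.57 turn [-2.0e-02 -2.0e-02  2.4e+01] shift [  3.05  67.85 -17.6 ] r 0.597
  yaw -120.2 q6 1.57 turn [-2.0e-02 -2.0e-02  2.4e+01] shift [ 3.04 67.86 -4.1 ] r 0.597
```

servo_tool --pt "0 0 0 0 0 -5 0" --pt "0 0 0 0 1 -10 0" --pt "0 0 3 0.5 6 -15 0" --pt "0 0 6 1 11 -17.6 0" --pt "0 0 9 1.5 16 -17.6 0" --pt "0 0 12 2 21 -17.6 0" --pt "0 0 15 2 26 -17.6 0" --pt "0 0 18 2 31 -17.6 0" --pt "0 0 21 2 36 -17.6 0" --pt "0 0 24 2 41 -17.6 0"

```text
t: 38.35
tool_pos: [0.5357, -0.0104, 0.1798]
orientation: [-0.0, 0.965, -0.262, 0.0]
contact_force: [0.8, -0.1, -0.3]
opening: 0.0063
grasp_force: 12.0
```

```bash
python3 - <<'E'
from h import *
a=tray(0,-.115)
plan((*a,.18,-120.25),(*a,.045,-120.25))
p=imaging.snapshot('top');look(p,['black_brush_mid']);brush(p,'black',(155,220,185,300))
E
```

```text
t 38.35 tcp [ 0.5357 -0.0104  0.1798] yaw -120.35 q6 2.04 F [ 0.8 -0.1 -0.3] op 0.0063 g 12.0
  yaw -120.2 q6 1.54 turn [-0.01 -0.03 -0.1 ] shift [ 1.291e+01  2.814e+01 -2.000e-02] r 0.597
  yaw -120.2 q6 1.54 turn [-0.01 -0.03 -0.1 ] shift [12.91 28.15 13.48] r 0.597
black 19 mean [0.469 0.468] ang 179.7 ends [0.487 0.468] [0.448 0.468]
```

servo_tool --pt "0 0 0 2 4.5 0 0" --pt "0 0 0 4 9 0 0" --pt "0 0 0 6 13.5 0 0" --pt "0 0 0 8.2 18 0 0" --pt "0 0 0 10.3 22.5 0 0" --pt "0 0 0 12.9 28.1 0 0" --pt "0 0 0 12.9 28.1 0 0" --pt "0 0 0 12.9 28.1 0 0" --pt "0 0 0 12.9 28.1 4 0" --pt "0 0 0 12.9 28.1 8 0"

```text
t: 39.45
tool_pos: [0.5071, -0.3151, 0.0996]
orientation: [0.0, 0.966, -0.26, 0.001]
contact_force: [0.1, -0.5, -0.7]
opening: 0.0061
grasp_force: 12.0
```

```bash
python3 - <<'E'
from h import *
a=tray(0,-.114)
print(intray(status.observe()['tool_pos']))
plan((*a,.045,-120.25))
E
```

```text
[ 0.00021353 -0.1108768 ]
t 39.45 tcp [ 0.5071 -0.3151  0.0996] yaw -120.18 q6 1.5 F [ 0.1 -0.5 -0.7] op 0.0061 g 12.0
  yaw -120.2 q6 1.54 turn [-0.   -0.14  0.07] shift [-0.04  0.31  5.46] r 0.597
```

servo_tool --pt "0 0 0 0 0.2 2 0" --pt "0 0 0 0 0.2 4 0" --pt "0 0 0 0 0.2 5.3 0" --pt "0 0 0 0 0.2 5.3 0" --pt "0 0 0 0 0.2 5.3 0.17" --pt "0 0 0 0 0.2 5.3 0.17" --pt "0 0 0 0 0.2 5.3 0.17" --pt "0 0 0 0 0.2 3 0.17" --pt "0 0 0 0 0.2 -3 0.17" --pt "0 0 0 0 0.2 -8 0.3"

```text
t: 40.45
tool_pos: [0.5046, -0.3178, 0.171]
orientation: [-0.0, 0.965, -0.261, -0.001]
contact_force: [1.2, 0.6, 0.5]
opening: 0.0208
grasp_force: 0.0
```

servo_tool --pt "0 0 0 -4 -4.5 0 0.4" --pt "0 0 0 -6 -9 0 0.4" --pt "0 0 0 -8 -13.5 0 0.4" --pt "0 0 0 -10 -18 0 0.4" --pt "0 0 0 -12 -22.5 0 0.4" --pt "0 0 0 -14 -27 0 0.4"

```text
t: 41.05
tool_pos: [0.5196, -0.0184, 0.1704]
orientation: [-0.0, 0.965, -0.261, 0.001]
contact_force: [1.2, -0.5, -0.1]
opening: 0.0366
grasp_force: 0.0
```

```bash
python3 - <<'E'
from h import *
p=imaging.snapshot('top');look(p,['black_brush_mid'])
s=imaging.snapshot('side');look(s,['black_brush_mid'])
cv2.imwrite('pics/t6.png',cv2.resize(p['frame'][200:350,370:530],(640,600),interpolation=3)[:,:,::-1])
plan((.547,.430,.16,-84),(.547,.430,.004,-84))
E
```

```text
black_brush_mid 0.73 [272.0, 388.1, 56.2, 9.8] 217 c [0.552 0.431] s [0.097 0.013] a 8.4 mean [0.548 0.43 ]
t 41.25 tcp [ 0.5197 -0.0195  0.1701] yaw -120.11 q6 2.01 F [-0.1  0.6 -0.1] op 0.0364 g 0.0
  yaw -84 q6 2.13 turn [ -0.    -0.05 -36.11] shift [-20.19 -40.25   1.  ] r 0.696
  yaw -84 q6 2.13 turn [ -0.    -0.05 -36.11] shift [-20.2  -40.25  16.6 ] r 0.696
```

View pics/t6.png

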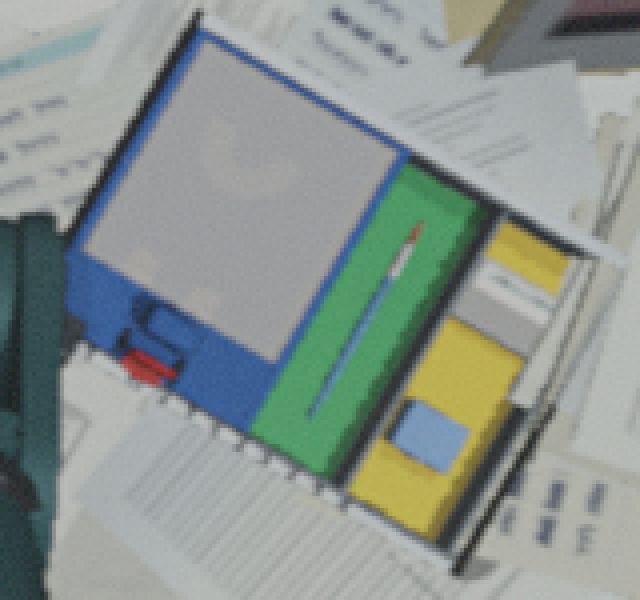

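The brush lies in the green bay, both boxes are in the yellow bay, and the cover is shut. Before picking up the black brush, I'll check how close the stone box stands.

```bash
python3 - <<'E'
from h import *
p=imaging.snapshot('top');s=imaging.snapshot('side')
for z in (0,.02,.04,.06,.08,.1,.12): print(z,ray(p,156,280,z)[:2].round(3),ray(s,230+299/3,250+467/3,z)[:2].round(3))
E
```

```text
0 [0.497 0.467] [0.496 0.442]
0.02 [0.498 0.461] [0.493 0.461]
0.04 [0.498 0.455] [0.491 0.479]
0.06 [0.499 0.449] [0.488 0.498]
0.08 [0.499 0.442] [0.486 0.516]
0.1 [0.5   0.436] [0.483 0.535]
0.12 [0.5  0.43] [0.481 0.553]
```

servo_tool --pt "0 0 -4 -2.2 -4.5 0 0.4" --pt "0 0 -8 -4.4 -9 0 0.4" --pt "0 0 -12 -6.6 -13.5 0 0.4" --pt "0 0 -16 -8.8 -18 0 0.4" --pt "0 0 -20 -11 -22.3 0 0.4" --pt "0 0 -24 -13.3 -26.7 0 0.4" --pt "0 0 -28 -15.5 -31 0 0.4" --pt "0 0 -32 -17.8 -35.5 1 0.4" --pt "0 0 -36.1 -20.2 -40.2 3 0.4" --pt "0 0 -36.1 -20.2 -40.2 6 0.4"

```text
t: 42.35
tool_pos: [0.55, 0.4325, 0.1111]
orientation: [-0.002, 0.999, 0.053, 0.002]
contact_force: [-0.0, -1.4, 0.2]
opening: 0.0364
grasp_force: 0.0
```

```bash
python3 - <<'E'
from h import *
s=imaging.snapshot('side');look(s,['black_brush_mid'])
plan((.547,.430,.004,-84))
E
```

```text
black_brush_mid 0.51 [271.8, 389.2, 56.2, 10.6] 224 c [0.554 0.43 ] s [0.104 0.014] a 1.9 mean [0.552 0.43 ]
t 42.45 tcp [0.5464 0.4274 0.1054] yaw -84.17 q6 2.1 F [-1.1 -1.2 -0.1] op 0.0365 g 0.0
  yaw -84 q6 2.13 turn [ 0.16  0.27 -0.17] shift [ 0.13 -0.28 10.14] r 0.696
```

servo_tool --pt "0 0 0 0.1 -0.2 4 0.4" --pt "0 0 0 0.1 -0.2 8 0.4" --pt "0 0 0 0.1 -0.2 10.1 0.4" --pt "0 0 0 0.1 -0.2 10.1 0.4" --pt "0 0 0 0.1 -0.2 10.1 0" --pt "0 0 0 0.1 -0.2 10.1 0" --pt "0 0 0 0.1 -0.2 10.1 0" --pt "0 0 0 0.1 -0.2 10.1 0" --pt "0 0 0 0.1 -0.2 10.1 0" --pt "0 0 0 0.1 -0.2 10.1 0"

```text
t: 43.45
tool_pos: [0.5483, 0.431, 0.0088]
orientation: [-0.0, 0.999, 0.051, 0.0]
contact_force: [0.2, 0.5, 0.6]
opening: 0.0004
grasp_force: 0.0
```

servo_tool --pt "0 0 0 0 0 0 0" --pt "0 0 0 0 0 0 0" --pt "0 0 0 0 0 0 0"

```text
t: 43.75
tool_pos: [0.5482, 0.4308, 0.0084]
orientation: [0.0, 0.999, 0.051, -0.0]
contact_force: [-0.9, -0.7, -0.8]
opening: 0.0005
grasp_force: 0.0
```

```bash
python3 - <<'E'
from h import *
a=tray(0,-.103)
plan((.54,0,.18,-105),(*a,.18,-120.25))
E
```

```text
t 43.75 tcp [0.5482 0.4308 0.0084] yaw -84.14 q6 2.1 F [-0.9 -0.7 -0.8] op 0.0005 g 0.0
  yaw -105 q6 1.83 turn [1.000e-02 1.000e-02 2.086e+01] shift [ -5.22  42.78 -17.15] r 0.54
  yaw -120.2 q6 1.56 turn [1.000e-02 0.000e+00 3.611e+01] shift [-11.26  73.14 -17.15] r 0.597
```

Closed above the brush; I'll open, go 6 mm lower and close again.

servo_tool --pt "0 0 0 0 0 -0.5 0.4" --pt "0 0 0 0 0 -0.5 0.4" --pt "0 0 0 0 0 -0.5 0.4" --pt "0 0 0 0 0 -0.5 0.4" --pt "0 0 0 0 0 -0.5 0.4" --pt "0 0 0 0 0 0.3 0.4" --pt "0 0 0 0 0 0.6 0.4" --pt "0 0 0 0 0 0.6 0.4" --pt "0 0 0 0 0 0.6 0" --pt "0 0 0 0 0 0.6 0"

```text
t: 44.75
tool_pos: [0.5483, 0.4309, 0.0026]
orientation: [-0.0, 0.999, 0.051, 0.0]
contact_force: [0.5, -0.2, 0.3]
opening: 0.0232
grasp_force: 0.0
```

servo_tool --pt "0 0 0 0 0 0 0" --pt "0 0 0 0 0 0 0" --pt "0 0 0 0 0 0 0" --pt "0 0 0 0 0 0 0" --pt "0 0 0 0 0 0 0" --pt "0 0 0 0 0 0 0"

```text
t: 45.35
tool_pos: [0.5483, 0.4309, 0.0027]
orientation: [-0.0, 0.999, 0.051, 0.0]
contact_force: [0.6, -0.9, 3.9]
opening: 0.0076
grasp_force: 12.0
```

```bash
python3 - <<'E'
from h import *
a=tray(0,-.103)
plan((*a,.18,-120.25))
E
```

```text
t 45.35 tcp [0.5483 0.4309 0.0027] yaw -84.15 q6 2.1 F [ 0.6 -0.9  3.9] op 0.0076 g 12.0
  yaw -120.2 q6 1.56 turn [-1.00e-02 -0.00e+00  3.61e+01] shift [-11.26  73.14 -17.74] r 0.597
```

servo_tool --pt "0 0 0 0 0 -5 0" --pt "0 0 0 0 0 -10 0" --pt "0 0 4 -1 5 -15 0" --pt "0 0 8 -2 10 -17.7 0" --pt "0 0 12 -3 15 -17.7 0" --pt "0 0 16 -4 20 -17.7 0" --pt "0 0 20 -4.5 25 -17.7 0" --pt "0 0 24 -5 30 -17.7 0" --pt "0 0 28 -5.5 35 -17.7 0" --pt "0 0 32 -6 40 -17.7 0"

```text
t: 46.35
tool_pos: [0.5289, 0.053, 0.1797]
orientation: [-0.0, 0.974, -0.227, 0.0]
contact_force: [1.5, -0.4, -0.5]
opening: 0.0078
grasp_force: 12.0
```

```bash
python3 - <<'E'
from h import *
a=tray(0,-.105)
plan((*a,.18,-120.25),(*a,.055,-120.25))
E
```

```text
t 46.35 tcp [0.5289 0.053  0.1797] yaw -116.3 q6 2.09 F [ 1.5 -0.4 -0.5] op 0.0078 g 12.0
  yaw -120.2 q6 1.55 turn [-0.01 -0.02  3.95] shift [ 1.437e+01  3.338e+01 -3.000e-02] r 0.597
  yaw -120.2 q6 1.55 turn [-0.01 -0.02  3.95] shift [14.37 33.38 12.47] r 0.597
```

servo_tool --pt "0 0 2 1.9 4.5 0 0" --pt "0 0 4 3.8 9 0 0" --pt "0 0 4 5.8 13.5 0 0" --pt "0 0 4 7.7 18 0 0" --pt "0 0 4 9.6 22.5 0 0" --pt "0 0 4 11.6 27 0 0" --pt "0 0 4 14.4 33.4 0 0" --pt "0 0 4 14.4 33.4 0 0" --pt "0 0 4 14.4 33.4 4 0" --pt "0 0 4 14.4 33.4 8 0"

```text
t: 47.35
tool_pos: [0.5119, -0.3093, 0.0993]
orientation: [0.0, 0.965, -0.261, 0.001]
contact_force: [0.8, -0.0, 0.3]
opening: 0.0078
grasp_force: 12.0
```

```bash
python3 - <<'E'
from h import *
a=tray(0,-.105)
print(intray(status.observe()['tool_pos']))
plan((*a,.052,-120.25))
E
```

```text
[ 0.00144172 -0.10350111]
t 47.35 tcp [ 0.5119 -0.3093  0.0993] yaw -120.21 q6 1.52 F [ 0.8 -0.   0.3] op 0.0078 g 12.0
  yaw -120.2 q6 1.55 turn [ 0.01 -0.15  0.04] shift [-0.16  0.15  4.73] r 0.597
```

servo_tool --pt "0 0 0 0 0.1 2 0" --pt "0 0 0 0 0.1 4 0" --pt "0 0 0 0 0.1 4.7 0" --pt "0 0 0 0 0.1 4.7 0" --pt "0 0 0 0 0.1 4.7 0.17" --pt "0 0 0 0 0.1 4.7 0.17" --pt "0 0 0 0 0.1 4.7 0.17" --pt "0 0 0 0 0.1 3 0.17" --pt "0 0 0 0 0.1 -3 0.17" --pt "0 0 0 0 0.1 -8 0.3"

```text
t: 48.35
tool_pos: [0.5104, -0.3089, 0.1716]
orientation: [-0.0, 0.966, -0.26, -0.001]
contact_force: [1.3, 0.5, 0.6]
opening: 0.0212
grasp_force: 0.0
```

servo_tool --pt "0 0 0 -4 -4.5 0 0.4" --pt "0 0 0 -6 -9 0 0.4" --pt "0 0 0 -8 -13.5 0 0.4" --pt "0 0 0 -10 -18 0 0.4" --pt "0 0 0 -12 -22.5 0 0.4" --pt "0 0 0 -14 -27 0 0.4" --pt "0 0 0 -14 -30 0 0.4"

```text
t: 49.05
tool_pos: [0.5399, 0.0233, 0.171]
orientation: [-0.0, 0.966, -0.259, 0.0]
contact_force: [0.8, -0.2, 0.4]
opening: 0.0365
grasp_force: 0.0
```

```bash
python3 - <<'E'
from h import *
p=imaging.snapshot('top');s=imaging.snapshot('side')
a=cv2.resize(p['frame'][200:350,370:530],(480,450),interpolation=3);b=cv2.resize(s['frame'][170:260,280:430],(320,192),interpolation=3)
o=np.zeros((450,800,3),np.uint8);o[:,:480]=a;o[:192,480:]=b
c=p['frame'][215:310,150:345];o[200:200+156,480:]=cv2.resize(c,(320,156))
cv2.imwrite('pics/end.png',o[:,:,::-1])
look(p,['orange_bite_mid','ochre_carton_mid']);look(s,['orange_bite_mid','ochre_carton_mid'])
# tab measurement
f=p['frame'];h,sa,v=[cv2.cvtColor(f,cv2.COLOR_RGB2HSV)[...,i].astype(int) for i in range(3)]
m=((h<8)|(h>172))&(sa>130)&(v>100);m[:200]=0;m[350:]=0;m[:,:370]=0;m[:,430:]=0
ys,xs=np.nonzero(m);print(len(xs),intray(ray(p,xs.mean(),ys.mean(),.114)))
E
```

```text
55 [-0.09906764  0.00054378]
```

View pics/end.png

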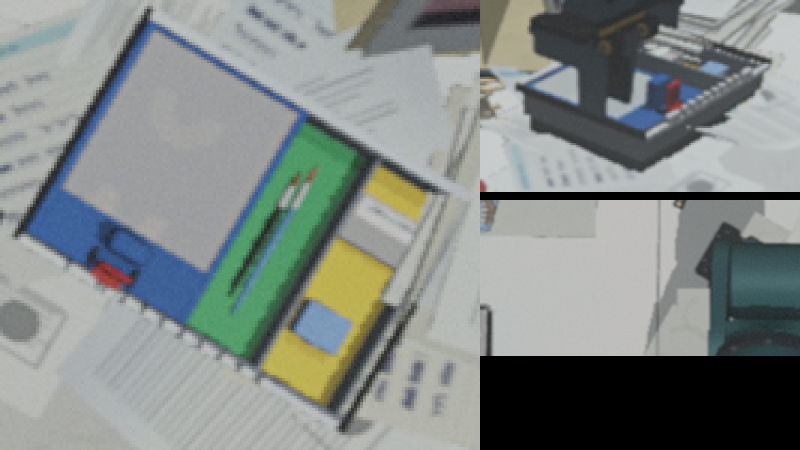

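The final picture shows both brushes in the green bay and both boxes in the yellow bay. The cover is shut over the models, with the red tab (110,275) sprung out towards the rail. The arm is clear.

```bash
python3 -c "
from rig import job
print(job.hand_in())"
```

```text
the job is handed in; nothing more can be done
None
```

I handed the job in, and no score came back. The grey and peach models are in the blue bay with the cover shut and the tab looking sprung out, both brushes are in the green bay, and the blue and clear boxes are in the yellow bay. The orange bite and ochre carton were not found in any picture.

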